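# Fetch the fuse carton from behind the stock

### The job

The flat fuse carton lies at the back of the grey sheet-metal rack, walled in by the slim dropper bottle and the upright tape carton in front of it. First stand the bottle and the tape carton both on the large grey mat, then lay the fuse carton flat on the middle of the small cork pad, lined up with the pad; only then put the bottle and the tape carton back upright where each of them stood in the rack, the tape carton turned as it was. Leave the glue tube in the rack, the masking tape and the terminal strip alone, and do not knock anything over.

Things in the scene. Friction and masses are not known exactly. Their poses are not given: they have to be found in the camera images.
- rack: Fixed grey sheet-metal rack. Floor plate 10 mm thick, x -77..+87, y -96..+96 mm; back wall 45 mm high at x +87; side walls up to 34 mm high at y -96 and +96; front (-x) open. Origin on the bench; x to the back wall, z up. Bottle and tape carton stand at about x -30, y -45 and +45 (sides vary); fuse carton lies close behind them, 30 mm or more before the back wall.
- mat: Large dark grey mat, fixed flat on the bench, 150 (x) x 180 (y) x 10 mm: the side area for things set aside. Origin: centre of its underside; its upper face is 10 mm above.
- pad: Small cork pad, fixed flat on the bench, 64 (x) x 88 (y) x 10 mm, a little larger than the fuse carton: the place for the fuse carton, long side along long side. Origin: centre of its underside; its upper face is 10 mm above.
- fuse_carton: Flat carton of fuses, 48 (x) x 72 (y) x 22 (z) mm, 30 g, lying in the rack behind the bottle and the tape carton. Origin: centre of its underside; y along its 72 mm side, z up. Take it across its 48 mm side.
- primer_bottle: Slim dark dropper bottle with a long cap, 25 mm across the body, 87 mm tall, 60 g, standing in the front of the rack. Origin: centre of its underside, z up. Round; grasp round the body, 30 to 50 mm above its foot.
- tape_carton: Upright retail carton with a thin hang tab on top, standing in the front of the rack: body 44 mm deep (x from -24 to +20 mm), 80 mm wide (y), 76 mm tall, the tab reaches to 109 mm; 50 g. Origin: in its underside, z up. Take it across its 44 mm depth.
- glue_tube: Bystander, leave alone: glue tube with a black cap, 27 x 82 x 17 mm, lying in the rack beside the fuse carton (rack +y side), along the rack x. Origin: about the middle of its underside.
- masking_tape: Bystander, leave alone: roll of masking tape lying flat just beyond the grey mat, 58 mm across, 25 mm high. Origin: centre of its underside.
- terminal_strip: Bystander, leave alone: white screw connector strip lying beside the cork pad, 17 (x) x 60 (y) x 13 mm. Origin: centre of its underside.
Mind the look-alikes: they are no part of the job. What is shaped like the fuse_carton but orange or yellow is not meant. What is shaped like the pad but green is not meant.

How it is judged:
By the outcome, as a careful person would: the job done as asked, in the order asked, and still so for the second after the job is handed in, with the robot touching nothing.
It also fails if it takes over 136 s, if anything falls off the work surface, if the arm or the gripper's body presses on something with over 40 N, if the wrist force passes 120 N, or if a joint passes its speed limit or range.

### The arm

A 6-joint arm with a two-finger parallel gripper is mounted at the origin on a cart in front of the work surface, level with it; the furniture and walls round the work are solid. World frame = base frame: x ahead of the robot, y to its left, z up, the work surface at z = 0. Lengths are in m, angles in rad, forces in N, time in s.
With the tool pointing down it reaches from about 0.275 to 0.75 m from the base axis. Payload 10.2 kg.
Tool frame: the origin (TCP) lies at the very end of the fingers, on their centre line; the grasp point (between the pads) lies 19 mm behind it; z points along the fingers, y is the line along which they close (so a half turn about z gives the same grasp; the last joint's range is limited). The gripper opens to 88 mm and grips with 3 to 60 N. Pads are 18 mm wide; open, the fingers measure 123 mm over their backs; the gripper's body (75 mm by 187 mm) begins 45 mm behind the grasp point.
Start: joints at [-1.424, 0.313, 1.498, -0, 1.331, -0.223], TCP at [0.19, -0.49, 0.239] pointing down, gripper open.
Joint ranges: [-2.94, 2.94], [-0.97, 2.17], [0.19, 2.56], [-1.23, 4.37], [0.02, 3.11], [-2.88, 2.88]. Speed limits (rad/s): [2.39, 2.39, 3.01, 3.14, 3.14, 3.14].

### API

Orientations are given as a unit quaternion [x, y, z, w].
In Python, from plant import arm gives the robot as it stands.
- The arm moves only by the tool arm_command, never from a script. Its argument "commands" is a list of rows, each an object with "xyz": the shift along the tool's x, y, z scaled (see below), a list of three; "twist": the turn, a rotation vector about the tool's x, y, z scaled (see below), a list of three; "hand": the opening, from 0 (shut) to 1 (fully open). In form: [{"xyz": [tx, ty, tz], "twist": [rx, ry, rz], "hand": hand}, ...]. A call has exactly 5 rows; each row is the pose to reach, as a shift and turn from the pose commanded when the call began, along the tool's axes at that moment; what a row does not reach only later rows make up. The controller multiplies each number of a shift by 200 mm and each number of a turn by 120 degrees. A row lasts 1/12 s, in which the tool goes at most 41.7 mm and 7.16 degrees, less where a joint would pass 70% of its speed; a pose out of reach is approached as far as the arm can. A call with a number of a shift or a turn outside -1 to 1 is refused whole. A call with a gripper value outside its range is refused whole. The fingers move at their own pace and stop on an object; "grip_force" is the grip in N (left out, the last holds). Time passes only in rows, so rows that repeat a pose let the fingers close, or fill a call up. It gives the time, the measured TCP pose, the force, the opening and the grip force at its end, in the units of the state.
- arm.get_obs(): the state, without advancing time (a new reading comes with each control period).
- arm.get_image(name): name is "scene" or "top" or "wrist"; returns the picture (384x512x3 uint8, blue, green, red); there is no depth.
- arm.get_calibration(name): a dict with "camera_matrix" (3x3 intrinsics, pixels), "R" (3x3) and "t" (3): a world point X has camera coordinates R X + t. Camera axes: x right, y down, z forward; pixel columns grow to the right and rows downward; lengths in m; the calibration is good to about 2 mm. A picture is of the moment at which its call begins: read the wrist's pose just before it. get_calibration takes no time and is no camera call; for the wrist camera it gives the pose at the moment of the call.
- arm.sign_off(): hands the job in; it is judged then, once.
Trained networks look in the newest picture that a camera, given by its name, has taken for a name from the list of things; names that differ only in an ending like _2 or _b are one class to them, and where a whole thing is asked for, a point or a joint stands for the part that bears it (a point fixed in the world has none). Each returns a list of dicts, best first, with "conf" (0 to 1); they miss things now and then, are a little off and sometimes report something else, mostly with a low value. They report only what shows in the picture. A call takes as long as a camera call. They do not tell look-alikes from the thing itself.
- arm.spot_in(camera, query): "rect" ([centre column, centre row, width, height] in pixels, round what is visible of it).
- arm.place_of(camera, query): "xy" ([column, row] in pixels: a listed point, or the origin of a listed thing).
The state is a dict: "clock": time; "joint_positions": joint angles; "joint_velocities": joint speeds; "joint_efforts": joint torques, N m; "tool_pos": TCP position; "orientation": TCP orientation; "force": force on the tool from outside, world axes, zero at the start; "wrist_torque": the same for the moment, N m; "finger_gap": finger opening in m; "grasp_force": force on a finger pad.
Only numpy, scipy, OpenCV 4.12 (cv2) and the standard library are available. Lean on these libraries where they do the work, as an engineer would, in place of code of your own. Each camera call takes 0.05 s, during which the arm holds its last target. There are 200 camera calls.

## Working session

There is one attempt and no reset: what is moved stays moved. The work goes in short steps, Python scripts to look and compute and a tool call to move; the robot and the scene stay as the last step left them, time stands still between calls to the robot, and variables do not carry over. Pictures are saved under pics/ and viewed, at most 14 in all, crops included, and the job is handed in when it is done.

Besides the shell and the picture viewer there is one more tool, called after ">>>" as a command line: name --argument value ..., lists and objects as JSON in quotes. arm_command: Moves the arm, as the interface text tells. Shifts and turns lie within -1 to 1; 1 stands for 200 mm of shift or 120 degrees of turn. Its arguments: {"type":"object","properties":{"commands":{"type":"array"},"grip_force":{"type":"number"}},"required":["commands"]}

```bash
ls; mkdir -p pics; python3 - <<'E'
from plant import arm
import cv2,numpy as np
o=arm.get_obs(); print(o)
for n in ['top','scene']:
    im=arm.get_image(n); cv2.imwrite(f'pics/{n}0.png',im)
    c=arm.get_calibration(n); print(n,np.round(c['camera_matrix'],1).tolist(),np.round(c['R'],3).tolist(),np.round(c['t'],3).tolist())
    for q in ['rack','mat','pad','fuse_carton','primer_bottle','tape_carton','glue_tube','masking_tape','terminal_strip']:
        p=[(np.round(d['xy'],1).tolist(),round(d['conf'],2)) for d in arm.place_of(n,q)][:4]
        print(n,q,p)
print(arm.get_obs()['clock'])
E
```

```text
pics
{'clock': 0.0, 'joint_positions': array([-1.42437241e+00,  3.13442979e-01,  1.49841957e+00, -1.31916089e-05,
        1.33100026e+00, -2.23419616e-01]), 'joint_velocities': array([-1.03360709e-03, -9.35693833e-04, -7.73980738e-04,  1.25925467e-04,
        1.07881488e-03,  2.20175033e-05]), 'joint_efforts': array([-1.93667556e-04, -4.02208722e+01, -2.52272093e+01,  6.94031361e-02,
        3.52690369e-02, -1.17772970e-04]), 'tool_pos': array([ 0.1897113 , -0.48926522,  0.23817125]), 'orientation': array([ 9.82950152e-01,  1.83871140e-01,  1.80418513e-05, -6.34856187e-04]), 'force': array([-0.00628752,  0.09312095,  0.75092422]), 'wrist_torque': array([-0.02703213, -0.0068063 ,  0.03237822]), 'grasp_force': 0.0, 'finger_gap': 0.08774017241765286}
top [[363.3, 0.0, 252.6], [0.0, 363.3, 187.6], [0.0, 0.0, 1.0]] [[-0.029, -0.999, -0.016], [-0.984, 0.032, -0.178], [0.179, 0.011, -0.984]] [0.248, 0.551, 1.179]
top rack [([301.1, 192.5], 0.61)]
top mat [([377.2, 194.4], 0.86)]
top pad [([219.8, 205.5], 0.82), ([180.3, 219.4], 0.81)]
top fuse_carton [([338.2, 146.0], 0.87), ([300.7, 185.5]
[... 482 characters left out ...]
22, 0.318, -0.922], [0.578, -0.719, -0.386]] [0.575, 0.102, 1.906]
scene rack [([278.3, 196.1], 0.65), ([292.2, 173.3], 0.58), ([262.0, 198.8], 0.32)]
scene mat [([313.1, 179.6], 0.84), ([279.3, 199.2], 0.73)]
scene pad [([205.3, 264.3], 0.83), ([248.9, 217.1], 0.78), ([232.4, 235.5], 0.65)]
scene fuse_carton [([219.6, 210.6], 0.68), ([273.4, 179.2], 0.56), ([275.1, 188.7], 0.4)]
scene primer_bottle [([277.2, 197.6], 0.65)]
scene tape_carton [([291.3, 190.0], 0.8)]
scene glue_tube [([290.8, 191.6], 0.42), ([261.8, 196.4], 0.39), ([276.3, 198.2], 0.28)]
scene masking_tape [([290.4, 175.4], 0.38)]
scene terminal_strip [([261.7, 215.1], 0.48), ([274.0, 190.1], 0.21), ([294.0, 172.9], 0.18)]
1.0
```

```bash
python3 - <<'E'
import cv2
a=cv2.imread('pics/top0.png'); c=a[120:250,150:420]; cv2.imwrite('pics/top0c.png',cv2.resize(c,None,fx=2.9,fy=2.9,interpolation=cv2.INTER_CUBIC))
E
cat > h.py <<'E'
from plant import arm
import numpy as np, cv2
def ray(cam,px,z,cal=None):
    """world point on plane z seen at pixel px"""
    c=cal or arm.get_calibration(cam); K,R,t=map(np.array,(c['camera_matrix'],c['R'],c['t']))
    o=-R.T@t; d=R.T@np.linalg.solve(K,[px[0],px[1],1.]); return o+d*(z-o[2])/d[2]
def proj(cam,X,cal=None):
    c=cal or arm.get_calibration(cam); K,R,t=map(np.array,(c['camera_matrix'],c['R'],c['t']))
    p=K@(R@np.array(X)+t); return p[:2]/p[2]
E
python3 - <<'E'
from h import *
for n,p,z in [('rack',(301.1,192.5),0),('mat',(377.2,194.4),0),('padA',(219.8,205.5),0),('padB',(180.3,219.4),0),('fuseA',(338.2,146),0),('fuseB',(300.7,185.5),.01),('fuseC',(220.3,167.9),0),('bottle',(286.4,201.8),.01),('tape',(315,197.8),.01),('glue',(277.3,182.7),.01),('mask',(370.3,157.5),0),('strip',(237.5,213),0)]:
    print(n,np.round(ray('top',p,z),3))
E
```

```text
rack [0.545 0.061 0.   ]
mat [ 0.529 -0.204  0.   ]
padA [0.508 0.348 0.   ]
padB [0.463 0.486 0.   ]
fuseA [ 0.709 -0.08   0.   ]
fuseB [0.568 0.063 0.01 ]
fuseC [0.643 0.344 0.   ]
bottle [0.512 0.115 0.01 ]
tape [0.523 0.016 0.01 ]
glue [0.58  0.144 0.01 ]
mask [ 0.663 -0.191  0.   ]
strip [0.479 0.287 0.   ]
```

View pics/top0c.png

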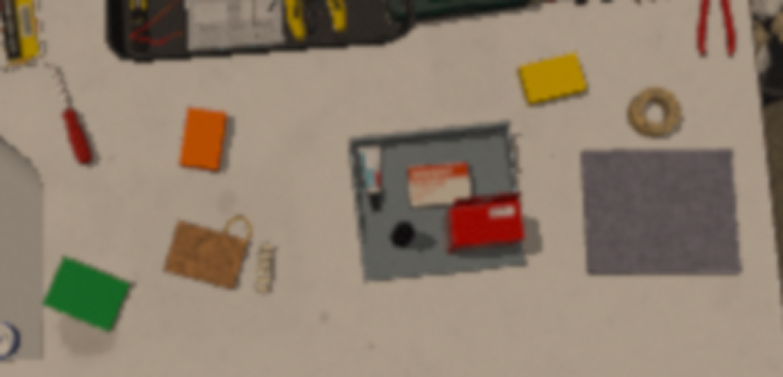

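The crop shows the rack, with the white/orange fuse carton at full-image px (301,183). The red tape carton is at (317,197), the bottle at (289,201) and the tube at (278,181). The brown cork pad is at (221,207), with the strip at (241,212) beside it. The grey mat is at (378,193).

There are three fuse-carton candidates: (301,183) white/orange in the rack, (338,146) yellow and (220,168) orange. The one in the rack fits. There are two pad candidates, (221,207) cork and (180,219) green, and the cork one fits. I'll confirm both from the wrist camera.

```bash
cat >> h.py <<'E'
from scipy.spatial.transform import Rotation as Ro
def pose():
    o=arm.get_obs(); return np.array(o['tool_pos']),Ro.from_quat(o['orientation'])
def down(yaw):  # tool pointing down, tool x at world angle yaw (deg)
    return Ro.from_euler('z',yaw,degrees=True)*Ro.from_euler('x',180,degrees=True)
def go(p,yaw,start=None):
    """print shift/twist numbers (scaled) for a target TCP and yaw"""
    p0,r0=start or pose()
    s=r0.inv().apply(np.array(p)-p0)/.2
    tw=(r0.inv()*down(yaw)).as_rotvec(degrees=True)/120
    print('xyz',np.round(s,4).tolist(),'twist',np.round(tw,4).tolist(), 'dist mm',round(200*np.linalg.norm(s)),'deg',round(120*np.linalg.norm(tw),1))
    return np.array(p),down(yaw)
E
python3 - <<'E'
from h import *
p,r=pose(); c=arm.get_calibration('wrist'); R=np.array(c['R']);t=np.array(c['t'])
print('cam in tool',r.inv().apply(-R.T@t-p).round(4)); print('cam axes in tool\n',(R@r.as_matrix()).round(3)); print(np.round(c['camera_matrix'],1).tolist())
print('yaw',np.degrees(np.arctan2(*r.as_matrix()[1::-1,0])))
go([.44,.05,.38],0)
E
```

```text
cam in tool [ 0.082   0.0002 -0.1455]
cam axes in tool
 [[ 0.002  1.    -0.001]
 [-0.95   0.001 -0.313]
 [-0.313  0.001  0.95 ]]
[[282.4, 0.0, 257.0], [0.0, 282.4, 189.4], [0.0, 0.0, 1.0]]
yaw 21.18546075416374
xyz [2.1417, -2.0631, -0.7063] twist [-0.0, -0.0, 0.1765] dist mm 611 deg 21.2
```

>>> arm_command --commands '[{"xyz":[0.667,-0.478,-0.153],"twist":[0,0,0],"hand":1},{"xyz":[0.667,-0.478,-0.153],"twist":[0,0,0],"hand":1},{"xyz":[0.667,-0.478,-0.153],"twist":[0,0,0],"hand":1},{"xyz":[0.667,-0.478,-0.153],"twist":[0,0,0],"hand":1},{"xyz":[0.667,-0.478,-0.153],"twist":[0,0,0],"hand":1}]'

```text
clock: 1.42
tool_pos: [0.2823, -0.348, 0.2711]
orientation: [0.983, 0.186, 0.001, 0.001]
force: [-0.5, -0.7, 0.9]
finger_gap: 0.088
grasp_force: 0.0
```

>>> arm_command --commands '[{"xyz":[0.667,-0.478,-0.153],"twist":[0,0,0],"hand":1},{"xyz":[0.667,-0.478,-0.153],"twist":[0,0,0],"hand":1},{"xyz":[0.667,-0.478,-0.153],"twist":[0,0,0],"hand":1},{"xyz":[0.667,-0.478,-0.153],"twist":[0,0,0],"hand":1},{"xyz":[0.667,-0.478,-0.153],"twist":[0,0,0],"hand":1}]'

```text
clock: 1.83
tool_pos: [0.3721, -0.2103, 0.3016]
orientation: [0.982, 0.187, 0.001, 0.001]
force: [0.5, -0.8, 0.2]
finger_gap: 0.0886
grasp_force: 0.0
```

>>> arm_command --commands '[{"xyz":[0.667,-0.478,-0.153],"twist":[0,0,0],"hand":1},{"xyz":[0.667,-0.478,-0.153],"twist":[0,0,0],"hand":1},{"xyz":[0.667,-0.478,-0.153],"twist":[0,0,0],"hand":1},{"xyz":[0.667,-0.478,-0.153],"twist":[0,0,0],"hand":1},{"xyz":[0.667,-0.478,-0.153],"twist":[0,0,0],"hand":1}]'

```text
clock: 2.25
tool_pos: [0.4616, -0.073, 0.3316]
orientation: [0.982, 0.187, 0.001, -0.0]
force: [0.3, -0.7, -0.3]
finger_gap: 0.0874
grasp_force: 0.0
```

>>> arm_command --commands '[{"xyz":[0.667,-0.478,-0.153],"twist":[0,0,0.176],"hand":1},{"xyz":[0.667,-0.478,-0.153],"twist":[0,0,0.176],"hand":1},{"xyz":[0.667,-0.478,-0.153],"twist":[0,0,0.176],"hand":1},{"xyz":[0.667,-0.478,-0.153],"twist":[0,0,0.176],"hand":1},{"xyz":[0.667,-0.478,-0.153],"twist":[0,0,0.176],"hand":1}]'

```text
clock: 2.67
tool_pos: [0.5507, 0.0627, 0.3613]
orientation: [1.0, 0.001, 0.0, -0.0]
force: [-0.5, 0.5, 0.6]
finger_gap: 0.088
grasp_force: 0.0
```

```bash
python3 - <<'E'
from h import *
cal=arm.get_calibration('wrist'); im=arm.get_image('wrist'); cv2.imwrite('pics/w1.png',im)
import pickle; pickle.dump(cal,open('w1.cal','wb'))
cv2.imwrite('pics/w1b.png',cv2.resize(im,None,fx=1.56,fy=1.56,interpolation=cv2.INTER_CUBIC))
for q,z in [('rack',0),('fuse_carton',.01),('primer_bottle',.01),('tape_carton',.01),('glue_tube',.01),('mat',0)]:
    for d in arm.place_of('wrist',q)[:2]: print(q,round(d['conf'],2),np.round(d['xy'],1),ray('wrist',d['xy'],z,cal).round(4))
E
```

```text
rack 0.83 [251.8 146.8] [0.5466 0.0718 0.    ]
fuse_carton 0.94 [91.3 90.9] [0.6407 0.338  0.01  ]
fuse_carton 0.72 [144.5 180.6] [0.4856 0.2685 0.01  ]
primer_bottle 0.65 [229.6 169.8] [0.5065 0.1119 0.01  ]
tape_carton 0.91 [283.4 162.4] [0.5204 0.015  0.01  ]
tape_carton 0.33 [408.5 154.4] [ 0.5356 -0.2072  0.01  ]
glue_tube 0.83 [209.2 128.3] [0.5802 0.1452 0.01  ]
mat 0.81 [407.1 158. ] [ 0.527  -0.2112  0.    ]
```

View pics/w1b.png

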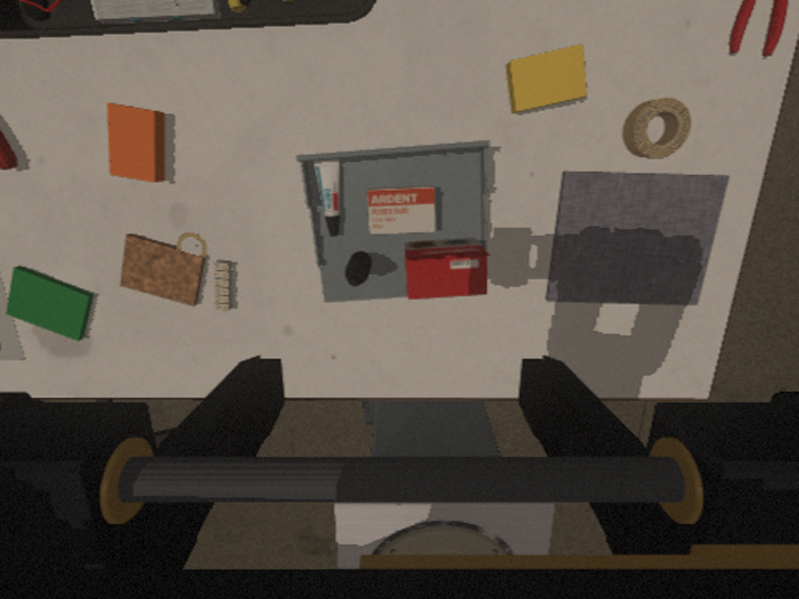

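The wrist picture, enlarged 1.56×, confirms the choices. The white ARDENT fuse carton is at (402,210) in the rack. The cork pad is at (163,269), with a string loop at (191,243) and the white strip at (223,285) beside it. The green, orange and yellow look-alikes are ruled out. Next I'll measure by segmentation.

```bash
cat > seg.py <<'E'
from h import *
import pickle
def rect(im,cal,box,z,cond,cam='wrist',up=4):
    """box=(x0,y0,x1,y1) px; segment by HSV cond, project contour on plane z, minAreaRect -> centre(mm), sides, angle"""
    x0,y0,x1,y1=box; c=cv2.resize(im[y0:y1,x0:x1],None,fx=up,fy=up,interpolation=cv2.INTER_CUBIC)
    h=cv2.cvtColor(cv2.GaussianBlur(c,(0,0),2),cv2.COLOR_BGR2HSV).astype(int)
    m=cond(h[...,0],h[...,1],h[...,2]).astype(np.uint8); m=cv2.morphologyEx(m,cv2.MORPH_CLOSE,np.ones((9,9)));m=cv2.morphologyEx(m,cv2.MORPH_OPEN,np.ones((9,9)))
    k=max(cv2.findContours(m,0,cv2.CHAIN_APPROX_NONE)[0],key=cv2.contourArea)[:,0]
    w=np.array([ray(cam,((a+.5)/up-.5+x0,(b+.5)/up-.5+y0),z,cal)[:2] for a,b in k])*1000
    r=cv2.minAreaRect(w.astype(np.float32)); return np.round(r[0],1),np.round(r[1],1),round(r[2],1),np.round(cv2.boxPoints(r)).tolist()
E
python3 - <<'E'
from seg import *
im=cv2.imread('pics/w1.png');cal=pickle.load(open('w1.cal','rb')); s=1/1.5625
B=lambda *b:tuple(int(v*s) for v in b)
h=cv2.cvtColor(im,cv2.COLOR_BGR2HSV)
for n,p in [('bench',(260,340)),('padc',(160,270)),('mat',(640,200)),('matsh',(640,260)),('rackfloor',(370,180)),('fusewhite',(420,220)),('fuseor',(400,196)),('red',(440,285)),('redtop',(440,244)),('bottle',(357,268))]:
    print(n,h[int(p[1]*s),int(p[0]*s)])
print('pad',rect(im,cal,B(110,225,208,315),.01,lambda h,s,v:(s>80)&(h<25)))
print('mat',rect(im,cal,B(520,150,760,325),.01,lambda h,s,v:(h>110)|((s<60)&(v<110))))
print('fuse',rect(im,cal,B(355,175,450,240),.032,lambda h,s,v:(v>165)|((s>110)&(v>90))))
print('tape',rect(im,cal,B(395,235,500,310),.086,lambda h,s,v:(s>150)))
print('bottle mask',rect(im,cal,B(335,245,385,295),.097,lambda h,s,v:(v<50)))
E
```

```text
bench [ 15  41 151]
padc [ 13 131 121]
mat [175  20  78]
matsh [170  28  54]
rackfloor [24 14 93]
fusewhite [ 16  48 150]
fuseor [ 10  95 143]
red [  1 185 127]
redtop [16 52 74]
bottle [ 0 29 35]
pad (array([506.1, 338. ]), array([92.1, 80.1]), 72.8, [[454.0, 306.0], [531.0, 282.0], [558.0, 370.0], [481.0, 394.0]])
mat (array([ 522.1, -180.5]), array([224. , 178.9]), 88.8, [[430.0, -291.0], [609.0, -294.0], [614.0, -70.0], [435.0, -67.0]])
fuse (array([586.7,  62.9]), array([16.8, 70.5]), 2.7, [[577.0, 98.0], [580.0, 27.0], [597.0, 28.0], [593.0, 99.0]])
tape (array([518.6,  18.2]), array([48.7, 77.7]), 3.6, [[492.0, 56.0], [497.0, -22.0], [545.0, -19.0], [540.0, 59.0]])
bottle mask (array([525.3, 103.7]), array([21.9, 34.6]), 65.0, [[505.0, 101.0], [536.0, 86.0], [546.0, 106.0], [514.0, 121.0]])
```

```bash
python3 - <<'E'
import cv2
im=cv2.imread('pics/w1.png'); c=im[85:200,185:325]; cv2.imwrite('pics/w1r.png',cv2.resize(c,None,fx=5.2,fy=5.2,interpolation=cv2.INTER_CUBIC))
E
```

```text
(no output)
```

View pics/w1r.png

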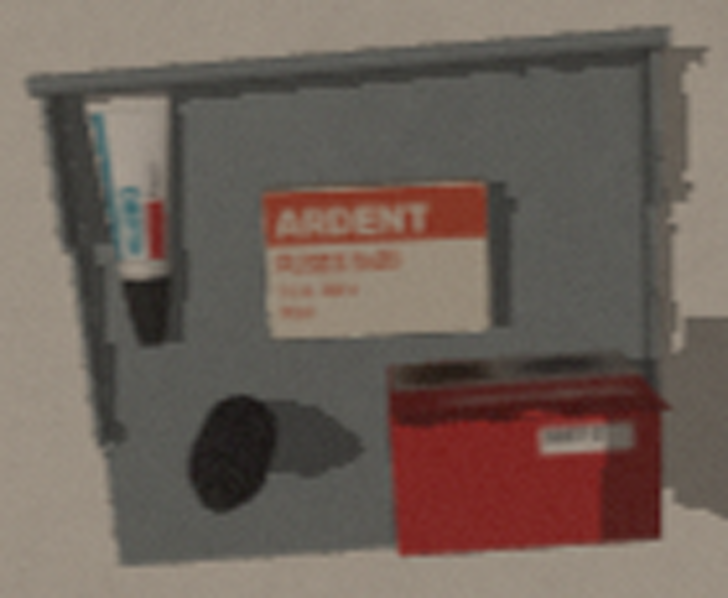

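The crop shows the rack with the fuse carton's top face at crop corners (263,190), (487,180), (490,330) and (270,338). The bottle blob spans (190–275, 395–512). The red tape carton lies between (388,365) and (662,552), and the glue tube is at (140,220). I'll fit the poses from these corners.

```bash
python3 - <<'E'
from seg import *
cal=pickle.load(open('w1.cal','rb'))
f=lambda c,z: (ray('wrist',(185+c[0]/5.2-.4,85+c[1]/5.2-.4),z,cal)[:2]*1000).round(1)
print('backwall top',[f(c,.045) for c in [(28,80),(668,30)]],[f(c,.055) for c in [(28,80),(668,30)]])
print('front floor',[f(c,.01) for c in [(120,563),(400,550)]])
print('fuse',[f(c,.032) for c in [(263,190),(487,180),(490,330),(270,338)]])
print('tape top front',[f(c,.086) for c in [(400,555),(660,540)]],'tape foot back?',[f(c,.01) for c in [(388,365),(650,360)]],'back top',[f(c,.086) for c in [(390,400),(660,405)]])
print('bottle top end',f((217,480),.097),'foot end',f((248,420),.01))
g=lambda c,z:(ray('wrist',(c[0]/1.5625-.2,c[1]/1.5625-.2),z,cal)[:2]*1000).round(1)
P=[(126,234),(207,256),(197,305),(122,284)]
print('pad',[g(c,.01) for c in P]); M=[(562,171),(728,176),(697,304),(546,299)]
print('mat',[g(c,.01) for c in M])
print('strip',[g(c,.013) for c in [(217,260),(230,262),(230,310),(217,308)]], 'mask',g((657,128),.025),'glue',[f(c,.02) for c in [(85,100),(170,95),(160,345),(135,345)]])
E
```

```text
backwall top [array([627.2, 167.2]), array([641.9, -23.8])] [array([627.3, 164.9]), array([641.7, -21.9])]
front floor [array([462.2, 153.9]), array([467.4,  53.8])]
fuse [array([594.2,  98.4]), array([597.5,  27.8]), array([550.1,  25.6]), array([547.2,  97.1])]
tape top front [array([491.1,  55.2]), array([496. , -23.1])] tape foot back? [array([534.1,  58.5]), array([536.1, -31.1])] back top [array([538.8,  58.5]), array([537.6, -20.5])]
bottle top end [517.5 108.6] foot end [514.7 106.9]
pad [array([542.6, 374.9]), array([517.4, 286.6]), array([457.6, 306.6]), array([483.5, 391. ])]
mat [array([ 612.7, -110.9]), array([ 607.9, -292.1]), array([ 460.5, -289.6]), array([ 466.3, -108.9])]
strip [array([513.4, 274.4]), array([511.1, 259.8]), array([452.4, 266.7]), array([454.9, 281.9])] mask [ 655.8 -197.8] glue [array([620.9, 155.2]), array([622.5, 128.1]), array([542.6, 134.8]), array([542.6, 143.1])]
```

>>> arm_command --commands '[{"xyz":[-0.18,-0.23,0.6],"twist":[0,0,-0.295],"hand":1},{"xyz":[-0.18,-0.23,0.6],"twist":[0,0,-0.295],"hand":1},{"xyz":[-0.18,-0.23,0.6],"twist":[0,0,-0.295],"hand":1},{"xyz":[-0.18,-0.23,0.6],"twist":[0,0,-0.295],"hand":1},{"xyz":[-0.18,-0.23,0.6],"twist":[0,0,-0.295],"hand":1}]'

```text
clock: 3.43
tool_pos: [0.5108, 0.1058, 0.2385]
orientation: [0.952, 0.308, -0.003, -0.001]
force: [-0.1, -0.3, 0.8]
finger_gap: 0.0881
grasp_force: 0.0
```

>>> arm_command --commands '[{"xyz":[0,0,0],"twist":[0,0,-0.295],"hand":1},{"xyz":[0,0,0],"twist":[0,0,-0.295],"hand":1},{"xyz":[0,0,0],"twist":[0,0,-0.295],"hand":1},{"xyz":[0,0,0],"twist":[0,0,-0.295],"hand":1},{"xyz":[0,0,0],"twist":[0,0,-0.295],"hand":1}]'

```text
clock: 3.85
tool_pos: [0.5127, 0.1048, 0.2413]
orientation: [0.813, 0.582, 0.0, 0.0]
force: [0.7, 0.1, -0.3]
finger_gap: 0.0881
grasp_force: 0.0
```

>>> arm_command --commands '[{"xyz":[0,0,0],"twist":[0,0,-0.193],"hand":1},{"xyz":[0,0,0],"twist":[0,0,-0.193],"hand":1},{"xyz":[0,0,0],"twist":[0,0,-0.193],"hand":1},{"xyz":[0,0,0],"twist":[0,0,-0.193],"hand":1},{"xyz":[0,0,0],"twist":[0,0,-0.193],"hand":1}]'

```text
clock: 4.27
tool_pos: [0.5128, 0.1049, 0.2413]
orientation: [0.682, 0.731, 0.0, 0.0]
force: [0.7, -1.2, -0.2]
finger_gap: 0.0882
grasp_force: 0.0
```

```bash
python3 - <<'E'
from seg import *
p,r=pose(); print(p.round(4),np.degrees(np.arctan2(*r.as_matrix()[1::-1,0])).round(2))
cal=arm.get_calibration('wrist'); im=arm.get_image('wrist'); cv2.imwrite('pics/w2.png',im); pickle.dump(cal,open('w2.cal','wb'))
cv2.imwrite('pics/w2b.png',cv2.resize(im,None,fx=1.5625,fy=1.5625,interpolation=cv2.INTER_CUBIC))
for q,z in [('rack',0),('fuse_carton',.01),('primer_bottle',.01),('tape_carton',.01),('glue_tube',.01)]:
    for d in arm.place_of('wrist',q)[:2]: print(q,round(d['conf'],2),np.round(d['xy'],1),ray('wrist',d['xy'],z,cal).round(4))
E
```

```text
[0.5128 0.1049 0.2413] 94.01
rack 0.95 [278.1 185.2] [0.5466 0.0673 0.    ]
fuse_carton 0.74 [293.8 197. ] [0.5695 0.0545 0.01  ]
primer_bottle 0.61 [257.3 156.6] [0.5137 0.1087 0.01  ]
tape_carton 0.46 [325.3 337.5] [ 0.6513 -0.1939  0.01  ]
glue_tube 0.69 [309.1 139.4] [0.5806 0.1367 0.01  ]
```

View pics/w2b.png

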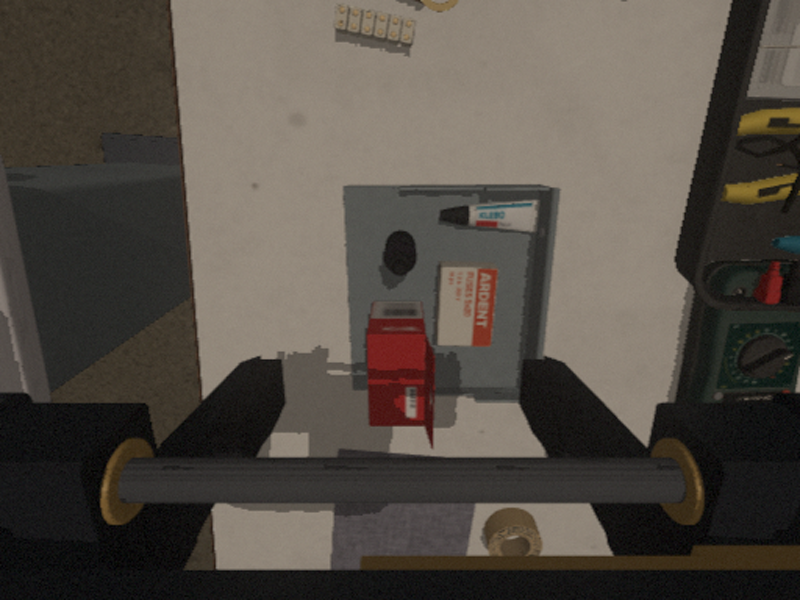

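The picture shows the bottle at (400,252), the tape carton at (400,365) with its hang tab on the back (+x) face at (430,400), and the fuse carton at (466,305). The bottle measures (514,108.5) mm, which agrees with the nominal spot in the rack. Next I grasp it.

>>> arm_command --commands '[{"xyz":[0.017,0.007,0.9],"twist":[0,0,0],"hand":0.62},{"xyz":[0.017,0.007,0.9],"twist":[0,0,0],"hand":0.62},{"xyz":[0.017,0.007,0.9],"twist":[0,0,0],"hand":0.62},{"xyz":[0.017,0.007,0.9],"twist":[0,0,0],"hand":0.62},{"xyz":[0.017,0.007,0.9],"twist":[0,0,0],"hand":0.62}]' --grip_force 15

```text
clock: 4.98
tool_pos: [0.5113, 0.1093, 0.0559]
orientation: [0.682, 0.731, -0.003, -0.003]
force: [0.0, -0.2, -1.1]
finger_gap: 0.0571
grasp_force: 0.0
```

>>> arm_command --commands '[{"xyz":[0,0,0.12],"twist":[0,0,0],"hand":0.62},{"xyz":[0,0,0.12],"twist":[0,0,0],"hand":0.62},{"xyz":[0,0,0.12],"twist":[0,0,0],"hand":0.62},{"xyz":[0,0,0.12],"twist":[0,0,0],"hand":0.1},{"xyz":[0,0,0.12],"twist":[0,0,0],"hand":0.1}]'

```text
clock: 5.4
tool_pos: [0.515, 0.1093, 0.0387]
orientation: [0.682, 0.732, 0.001, 0.001]
force: [0.5, -0.9, 0.3]
finger_gap: 0.0436
grasp_force: 0.0
```

>>> arm_command --commands '[{"xyz":[0,0,0],"twist":[0,0,0],"hand":0.1},{"xyz":[0,0,0],"twist":[0,0,0],"hand":0.1},{"xyz":[0,0,0],"twist":[0,0,0],"hand":0.1},{"xyz":[0,0,0],"twist":[0,0,0],"hand":0.1},{"xyz":[0,0,0],"twist":[0,0,0],"hand":0.1}]'

```text
clock: 5.82
tool_pos: [0.5144, 0.1093, 0.0376]
orientation: [0.682, 0.732, 0.0, 0.0]
force: [-1.9, -0.3, 4.4]
finger_gap: 0.0249
grasp_force: 14.7
```

>>> arm_command --commands '[{"xyz":[0,0,-0.1],"twist":[0,0,0],"hand":0.1},{"xyz":[0,0,-0.3],"twist":[0,0,0],"hand":0.1},{"xyz":[0,0,-0.5],"twist":[0,0,0],"hand":0.1},{"xyz":[0,0,-0.7],"twist":[0,0,0],"hand":0.1},{"xyz":[0,0,-0.81],"twist":[0,0,0],"hand":0.1}]'

```text
clock: 6.23
tool_pos: [0.515, 0.1094, 0.2035]
orientation: [0.682, 0.732, 0.002, 0.002]
force: [1.1, 0.3, -0.2]
finger_gap: 0.0251
grasp_force: 14.5
```

>>> arm_command --commands '[{"xyz":[-0.1,0,0],"twist":[0,0,0],"hand":0.1},{"xyz":[-0.25,0,0],"twist":[0,0,0],"hand":0.1},{"xyz":[-0.4,0,0],"twist":[0,0,0],"hand":0.1},{"xyz":[-0.55,0,0],"twist":[0,0,0],"hand":0.1},{"xyz":[-0.7,0,0],"twist":[0,0,0],"hand":0.1}]'

```text
clock: 6.65
tool_pos: [0.5238, -0.0316, 0.199]
orientation: [0.682, 0.732, -0.0, -0.0]
force: [-0.6, 0.3, -0.4]
finger_gap: 0.0247
grasp_force: 14.5
```

>>> arm_command --commands '[{"xyz":[-0.15,0,0],"twist":[0,0,0],"hand":0.1},{"xyz":[-0.3,0,0],"twist":[0,0,0],"hand":0.1},{"xyz":[-0.45,0,0],"twist":[0,0,0],"hand":0.1},{"xyz":[-0.575,0.01,0],"twist":[0,0,0],"hand":0.1},{"xyz":[-0.575,0.01,0],"twist":[0,0,0],"hand":0.1}]'

```text
clock: 7.07
tool_pos: [0.5341, -0.1488, 0.1987]
orientation: [0.683, 0.73, -0.0, 0.0]
force: [-0.1, -1.1, 0.2]
finger_gap: 0.0251
grasp_force: 14.5
```

>>> arm_command --commands '[{"xyz":[0,0,0.15],"twist":[0,0,0],"hand":0.1},{"xyz":[0,0,0.3],"twist":[0,0,0],"hand":0.1},{"xyz":[0,0,0.45],"twist":[0,0,0],"hand":0.1},{"xyz":[0,0,0.6],"twist":[0,0,0],"hand":0.1},{"xyz":[0,0,0.7],"twist":[0,0,0],"hand":0.1}]'

```text
clock: 7.48
tool_pos: [0.533, -0.1437, 0.0564]
orientation: [0.682, 0.732, -0.0, -0.002]
force: [0.2, -0.2, -1.2]
finger_gap: 0.0246
grasp_force: 14.5
```

>>> arm_command --commands '[{"xyz":[0,0,0.04],"twist":[0,0,0],"hand":0.1},{"xyz":[0,0,0.08],"twist":[0,0,0],"hand":0.1},{"xyz":[0,0,0.108],"twist":[0,0,0],"hand":0.1},{"xyz":[0,0,0.108],"twist":[0,0,0],"hand":0.1},{"xyz":[0,0,0.108],"twist":[0,0,0],"hand":0.1}]'

```text
clock: 7.9
tool_pos: [0.5346, -0.145, 0.0383]
orientation: [0.682, 0.732, 0.0, 0.001]
force: [0.3, -0.7, -0.6]
finger_gap: 0.0244
grasp_force: 14.7
```

>>> arm_command --commands '[{"xyz":[0,0,0.004],"twist":[0,0,0],"hand":0.1},{"xyz":[0,0,0.004],"twist":[0,0,0],"hand":0.3},{"xyz":[0,0,0.004],"twist":[0,0,0],"hand":0.4},{"xyz":[0,0,0.004],"twist":[0,0,0],"hand":0.6},{"xyz":[0,0,0.004],"twist":[0,0,0],"hand":0.7}]'

```text
clock: 8.32
tool_pos: [0.5342, -0.1449, 0.037]
orientation: [0.682, 0.732, 0.0, 0.0]
force: [-1.0, 0.1, 0.4]
finger_gap: 0.0445
grasp_force: 0.0
```

>>> arm_command --commands '[{"xyz":[0,0,-0.05],"twist":[0,0,0],"hand":0.7},{"xyz":[0,0,-0.2],"twist":[0,0,0],"hand":0.7},{"xyz":[0,0,-0.4],"twist":[0,0,0],"hand":0.7},{"xyz":[0,0,-0.6],"twist":[0,0,0],"hand":1},{"xyz":[0,0,-0.8],"twist":[0,0,0],"hand":1}]'

```text
clock: 8.73
tool_pos: [0.5337, -0.1447, 0.1995]
orientation: [0.682, 0.732, 0.0, 0.0]
force: [1.1, 0.8, 0.5]
finger_gap: 0.0725
grasp_force: 0.0
```

>>> arm_command --commands '[{"xyz":[0.2,0,-0.1],"twist":[0,0,0],"hand":1},{"xyz":[0.4,0,-0.1],"twist":[0,0,0],"hand":1},{"xyz":[0.6,0,-0.1],"twist":[0,0,0],"hand":1},{"xyz":[0.8,0,-0.1],"twist":[0,0,0],"hand":1},{"xyz":[0.815,-0.04,-0.1],"twist":[0,0,0],"hand":1}]'

```text
clock: 9.15
tool_pos: [0.5142, 0.0223, 0.2178]
orientation: [0.68, 0.733, 0.001, 0.0]
force: [0.0, 0.0, -0.0]
finger_gap: 0.0878
grasp_force: 0.0
```

```bash
python3 - <<'E'
from seg import *
p,r=pose(); print(p.round(4),np.degrees(np.arctan2(*r.as_matrix()[1::-1,0])).round(2))
cal=arm.get_calibration('wrist'); im=arm.get_image('wrist'); cv2.imwrite('pics/w3.png',im); pickle.dump(cal,open('w3.cal','wb'))
cv2.imwrite('pics/w3b.png',cv2.resize(im,None,fx=1.5625,fy=1.5625,interpolation=cv2.INTER_CUBIC))
for q,z in [('rack',0),('fuse_carton',.01),('primer_bottle',.01),('tape_carton',.01),('mat',0)]:
    for d in arm.place_of('wrist',q)[:2]: print(q,round(d['conf'],2),np.round(d['xy'],1),ray('wrist',d['xy'],z,cal).round(4))
E
```

```text
[0.5142 0.0223 0.2178] 94.31
rack 0.83 [280.2 127. ] [0.541  0.0692 0.    ]
fuse_carton 0.86 [304.9 138.9] [0.5722 0.058  0.01  ]
fuse_carton 0.73 [380.5 240.7] [ 0.6963 -0.0747  0.01  ]
primer_bottle 0.93 [261.1 274.5] [ 0.5339 -0.1426  0.01  ]
tape_carton 0.83 [257.8 166.9] [0.5166 0.0179 0.01  ]
mat 0.85 [262.7 304.7] [ 0.5416 -0.2044  0.    ]
```

View pics/w3b.png

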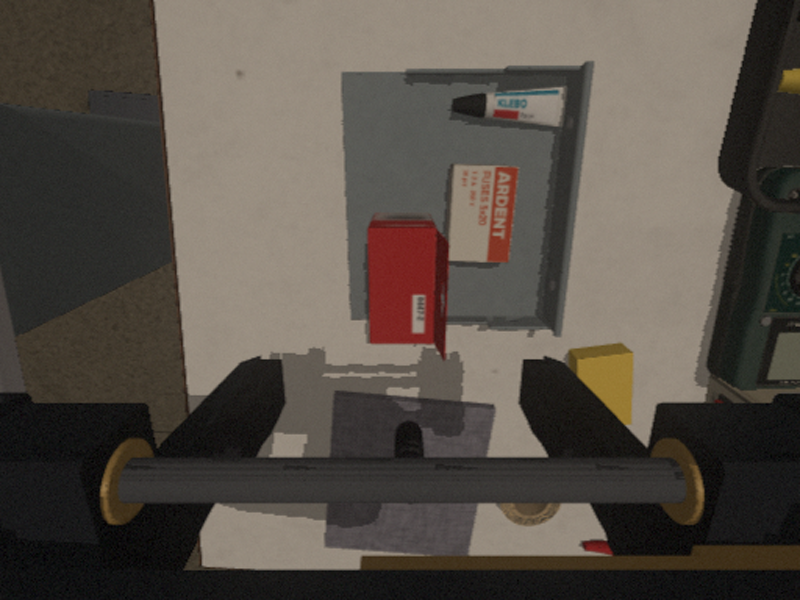

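The bottle stands on the mat at (407,437). The tape carton's top face has corners near (368,222), (435,222), (437,345) and (368,343), and its tab is on the right (back) edge.

```bash
python3 - <<'E'
from seg import *
cal=pickle.load(open('w3.cal','rb'));im=cv2.imread('pics/w3.png')
g=lambda c,z:(ray('wrist',(c[0]/1.5625-.2,c[1]/1.5625-.2),z,cal)[:2]*1000).round(1)
print('tape top',[g(c,.086) for c in [(368,222),(435,222),(437,345),(368,343)]])
print(rect(im,cal,tuple(int(v/1.5625) for v in (355,205,460,360)),.086,lambda h,s,v:s>140))
print('foot +y face',[g(c,.01) for c in [(372,215),(432,215)]])
print('fuse',[g(c,.032) for c in [(453,164),(519,166),(508,263),(448,260)]])
print('tab top',[g(c,.119) for c in [(448,237),(446,358)]])
print('mat',[g(c,.01) for c in [(334,391),(495,404),(468,556),(325,546)]])
E
```

```text
tape top [array([490.9,  59.7]), array([532.8,  62.9]), array([542.6, -20.9]), array([495.3, -23. ])]
(array([519.3,  17.9]), array([51.6, 89.1]), 4.2, [[490.0, 60.0], [497.0, -28.0], [548.0, -25.0], [542.0, 64.0]])
foot +y face [array([489. ,  53.5]), array([536.5,  57.1])]
fuse [array([546.3,  97.4]), array([593.9,  99.7]), array([596.9,  27.9]), array([550.4,  26.7])]
tab top [array([538. ,  59.9]), array([544.9, -14.3])]
mat [array([ 463.5, -107.4]), array([ 611. , -109.6]), array([ 608.8, -292.2]), array([ 459.4, -290. ])]
```

>>> arm_command --commands '[{"xyz":[0,0,0.2],"twist":[0,0,0],"hand":1},{"xyz":[0,0,0.35],"twist":[0,0,0],"hand":1},{"xyz":[0,0,0.4],"twist":[0,0,0],"hand":1},{"xyz":[0,0,0.4],"twist":[0,0,0],"hand":1},{"xyz":[0,0,0.4],"twist":[0,0,0],"hand":1}]'

```text
clock: 9.87
tool_pos: [0.5153, 0.0164, 0.1376]
orientation: [0.682, 0.731, 0.0, 0.0]
force: [0.8, 0.2, 0.6]
finger_gap: 0.0882
grasp_force: 0.0
```

```bash
python3 - <<'E'
from seg import *
p,r=pose(); print(p.round(4),np.degrees(np.arctan2(*r.as_matrix()[1::-1,0])).round(2)); go([.5155,.0185,.059],94)
E
```

```text
[0.5153 0.0164 0.1376] 93.97
xyz [0.0102, 0.0016, 0.3931] twist [0.0003, 0.0001, -0.0002] dist mm 79 deg 0.0
```

>>> arm_command --commands '[{"xyz":[0.01,0.001,0.15],"twist":[0,0,0],"hand":1},{"xyz":[0.01,0.001,0.25],"twist":[0,0,0],"hand":1},{"xyz":[0.01,0.001,0.35],"twist":[0,0,0],"hand":1},{"xyz":[0.01,0.001,0.393],"twist":[0,0,0],"hand":1},{"xyz":[0.01,0.001,0.393],"twist":[0,0,0],"hand":0.7}]'

```text
clock: 10.28
tool_pos: [0.5149, 0.0189, 0.0581]
orientation: [0.682, 0.731, -0.0, -0.0]
force: [0.7, 0.3, 0.7]
finger_gap: 0.0836
grasp_force: 0.0
```

>>> arm_command --commands '[{"xyz":[0,0,0],"twist":[0,0,0],"hand":0.6},{"xyz":[0,0,0],"twist":[0,0,0],"hand":0.4},{"xyz":[0,0,0],"twist":[0,0,0],"hand":0.4},{"xyz":[0,0,0],"twist":[0,0,0],"hand":0.4},{"xyz":[0,0,0],"twist":[0,0,0],"hand":0.4}]'

```text
clock: 10.7
tool_pos: [0.515, 0.0191, 0.0587]
orientation: [0.682, 0.732, 0.0, 0.0]
force: [-0.4, 0.4, 0.1]
finger_gap: 0.0502
grasp_force: 0.0
```

>>> arm_command --commands '[{"xyz":[0,0,0],"twist":[0,0,0],"hand":0.4},{"xyz":[0,0,0],"twist":[0,0,0],"hand":0.4},{"xyz":[0,0,0],"twist":[0,0,0],"hand":0.4},{"xyz":[0,0,0],"twist":[0,0,0],"hand":0.4},{"xyz":[0,0,0],"twist":[0,0,0],"hand":0.4}]'

```text
clock: 11.12
tool_pos: [0.5149, 0.0191, 0.0585]
orientation: [0.682, 0.732, 0.0, 0.0]
force: [-2.2, 0.5, 5.5]
finger_gap: 0.044
grasp_force: 15.0
```

>>> arm_command --commands '[{"xyz":[0,0,-0.06],"twist":[0,0,0],"hand":0.4},{"xyz":[0,0,-0.2],"twist":[0,0,0],"hand":0.4},{"xyz":[0,0,-0.35],"twist":[0,0,0],"hand":0.4},{"xyz":[0,0,-0.52],"twist":[0,0,0],"hand":0.4},{"xyz":[0,0,-0.7],"twist":[0,0,0],"hand":0.4}]'

```text
clock: 11.53
tool_pos: [0.5141, 0.0193, 0.1989]
orientation: [0.682, 0.731, -0.0, -0.001]
force: [0.2, 0.1, 0.2]
finger_gap: 0.0437
grasp_force: 15.0
```

>>> arm_command --commands '[{"xyz":[-0.1,0,-0.02],"twist":[0,0,0],"hand":0.4},{"xyz":[-0.25,0,-0.02],"twist":[0,0,0],"hand":0.4},{"xyz":[-0.4,0,-0.02],"twist":[0,0,0],"hand":0.4},{"xyz":[-0.55,0,-0.02],"twist":[0,0,0],"hand":0.4},{"xyz":[-0.7,0,-0.02],"twist":[0,0,0],"hand":0.4}]'

```text
clock: 11.95
tool_pos: [0.5243, -0.1218, 0.2019]
orientation: [0.682, 0.732, -0.0, -0.0]
force: [0.3, 0.0, -0.6]
finger_gap: 0.0437
grasp_force: 15.0
```

>>> arm_command --commands '[{"xyz":[-0.15,0.01,0],"twist":[0,0,0],"hand":0.4},{"xyz":[-0.3,0.01,0],"twist":[0,0,0],"hand":0.4},{"xyz":[-0.45,0.01,0],"twist":[0,0,0],"hand":0.4},{"xyz":[-0.54,0.01,0],"twist":[0,0,0],"hand":0.4},{"xyz":[-0.54,0.01,0],"twist":[0,0,0],"hand":0.4}]'

```text
clock: 12.37
tool_pos: [0.5337, -0.2313, 0.2013]
orientation: [0.683, 0.73, -0.0, -0.0]
force: [-0.4, -0.3, -1.3]
finger_gap: 0.0441
grasp_force: 15.0
```

>>> arm_command --commands '[{"xyz":[0,0,0.12],"twist":[0,0,0],"hand":0.4},{"xyz":[0,0,0.27],"twist":[0,0,0],"hand":0.4},{"xyz":[0,0,0.42],"twist":[0,0,0],"hand":0.4},{"xyz":[0,0,0.57],"twist":[0,0,0],"hand":0.4},{"xyz":[0,0,0.62],"twist":[0,0,0],"hand":0.4}]'

```text
clock: 12.78
tool_pos: [0.5324, -0.2261, 0.074]
orientation: [0.682, 0.732, -0.0, -0.003]
force: [-1.6, 0.1, -1.4]
finger_gap: 0.0441
grasp_force: 15.0
```

>>> arm_command --commands '[{"xyz":[0,0,0.05],"twist":[0,0,0],"hand":0.4},{"xyz":[0,0,0.08],"twist":[0,0,0],"hand":0.4},{"xyz":[0,0,0.1],"twist":[0,0,0],"hand":0.4},{"xyz":[0,0,0.1],"twist":[0,0,0],"hand":0.4},{"xyz":[0,0,0.1],"twist":[0,0,0],"hand":0.4}]'

```text
clock: 13.2
tool_pos: [0.5346, -0.2283, 0.0591]
orientation: [0.682, 0.732, 0.0, 0.001]
force: [0.5, 0.0, 0.1]
finger_gap: 0.0444
grasp_force: 15.0
```

>>> arm_command --commands '[{"xyz":[0,0,0.003],"twist":[0,0,0],"hand":0.4},{"xyz":[0,0,0.003],"twist":[0,0,0],"hand":0.6},{"xyz":[0,0,0.003],"twist":[0,0,0],"hand":0.8},{"xyz":[0,0,0.003],"twist":[0,0,0],"hand":1},{"xyz":[0,0,0.003],"twist":[0,0,0],"hand":1}]'

```text
clock: 13.62
tool_pos: [0.5342, -0.2281, 0.0577]
orientation: [0.682, 0.732, 0.0, 0.0]
force: [-0.3, 0.9, 0.5]
finger_gap: 0.0684
grasp_force: 0.0
```

>>> arm_command --commands '[{"xyz":[0,0,0],"twist":[0,0,0],"hand":1},{"xyz":[0,0,-0.15],"twist":[0,0,0],"hand":1},{"xyz":[0,0,-0.35],"twist":[0,0,0],"hand":1},{"xyz":[0,0,-0.55],"twist":[0,0,0],"hand":1},{"xyz":[0,0,-0.75],"twist":[0,0,0],"hand":1}]'

```text
clock: 14.03
tool_pos: [0.5338, -0.2279, 0.2094]
orientation: [0.682, 0.732, -0.0, -0.0]
force: [-0.4, -1.0, -0.4]
finger_gap: 0.0878
grasp_force: 0.0
```

>>> arm_command --commands '[{"xyz":[0.15,0,-0.1],"twist":[0,0,0],"hand":1},{"xyz":[0.3,0.05,-0.1],"twist":[0,0,0],"hand":1},{"xyz":[0.5,0.1,-0.1],"twist":[0,0,0],"hand":1},{"xyz":[0.7,0.144,-0.1],"twist":[0,0,0],"hand":1},{"xyz":[0.72,0.144,-0.1],"twist":[0,0,0],"hand":1}]'

```text
clock: 14.45
tool_pos: [0.5531, -0.0771, 0.2279]
orientation: [0.68, 0.733, 0.001, -0.0]
force: [-0.1, 0.5, -0.0]
finger_gap: 0.0879
grasp_force: 0.0
```

>>> arm_command --commands '[{"xyz":[0.2,0.05,0],"twist":[0,0,0.011],"hand":1},{"xyz":[0.4,0.1,0],"twist":[0,0,0.011],"hand":1},{"xyz":[0.6,0.144,0],"twist":[0,0,0.011],"hand":1},{"xyz":[0.72,0.144,0],"twist":[0,0,0.011],"hand":1},{"xyz":[0.72,0.144,0],"twist":[0,0,0.011],"hand":1}]'

```text
clock: 14.87
tool_pos: [0.571, 0.0671, 0.2275]
orientation: [0.689, 0.725, 0.0, -0.0]
force: [0.2, -0.3, -0.0]
finger_gap: 0.0883
grasp_force: 0.0
```

```bash
python3 - <<'E'
from seg import *
arm.get_image('wrist');arm.get_image('wrist')
p,r=pose(); print(p.round(4),np.degrees(np.arctan2(*r.as_matrix()[1::-1,0])).round(2))
cal=arm.get_calibration('wrist'); im=arm.get_image('wrist'); cv2.imwrite('pics/w4.png',im); pickle.dump(cal,open('w4.cal','wb'))
cv2.imwrite('pics/w4b.png',cv2.resize(im,None,fx=1.5625,fy=1.5625,interpolation=cv2.INTER_CUBIC))
for q,z in [('fuse_carton',.01),('pad',0),('primer_bottle',.01),('tape_carton',.01),('terminal_strip',0)]:
    for d in arm.place_of('wrist',q)[:2]: print(q,round(d['conf'],2),np.round(d['xy'],1),ray('wrist',d['xy'],z,cal).round(4))
E
```

```text
[0.5713 0.0633 0.2275] 92.78
fuse_carton 0.78 [256.4 163.6] [0.5714 0.0606 0.01  ]
fuse_carton 0.76 [340.7 258.6] [ 0.7024 -0.076   0.01  ]
primer_bottle 0.6 [227.2 292.5] [ 0.5365 -0.1443  0.01  ]
tape_carton 0.62 [228.5 334.7] [ 0.54   -0.2266  0.01  ]
terminal_strip 0.2 [268.5 100.2] [0.5826 0.1405 0.    ]
```

View pics/w4b.png

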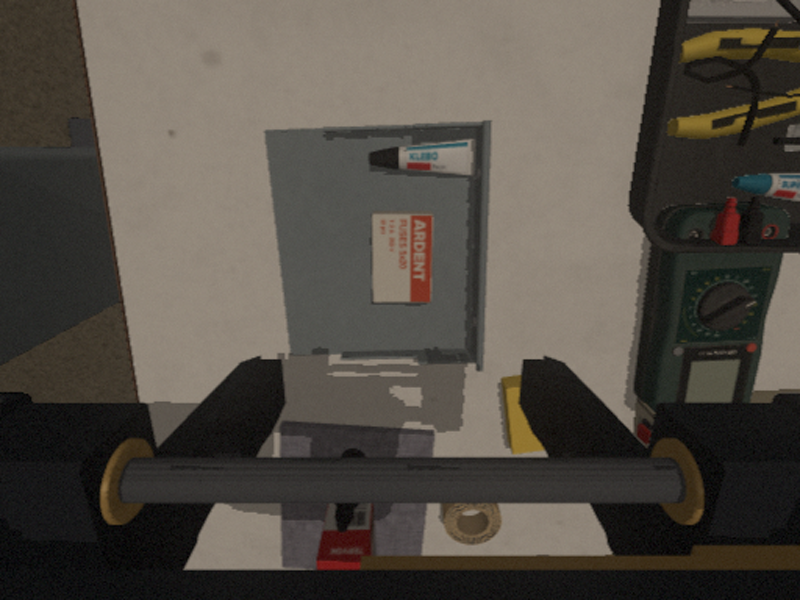

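The fuse carton at (402,258) is centred under the tool and aligned with it. The bottle and tape carton stand on the mat at (352,455) and (345,540). Descending for the grasp.

>>> arm_command --commands '[{"xyz":[0,0.002,0.2],"twist":[0,0,0],"hand":0.74},{"xyz":[0,0.002,0.4],"twist":[0,0,0],"hand":0.74},{"xyz":[0,0.002,0.6],"twist":[0,0,0],"hand":0.74},{"xyz":[0,0.002,0.75],"twist":[0,0,0],"hand":0.74},{"xyz":[0,0.002,0.8],"twist":[0,0,0],"hand":0.74}]'

```text
clock: 15.68
tool_pos: [0.5695, 0.0628, 0.0632]
orientation: [0.691, 0.723, -0.002, -0.003]
force: [-0.4, 0.1, -0.7]
finger_gap: 0.0655
grasp_force: 0.0
```

>>> arm_command --commands '[{"xyz":[0,0,0.1],"twist":[0,0,0],"hand":0.74},{"xyz":[0,0,0.18],"twist":[0,0,0],"hand":0.74},{"xyz":[0,0,0.24],"twist":[0,0,0],"hand":0.74},{"xyz":[0,0,0.24],"twist":[0,0,0],"hand":0.74},{"xyz":[0,0,0.24],"twist":[0,0,0],"hand":0.74}]'

```text
clock: 16.1
tool_pos: [0.5722, 0.063, 0.0202]
orientation: [0.69, 0.724, 0.0, 0.0]
force: [-0.7, 0.7, -0.4]
finger_gap: 0.0651
grasp_force: 0.0
```

>>> arm_command --commands '[{"xyz":[0,0,0.015],"twist":[0,0,0],"hand":0.74},{"xyz":[0,0,0.031],"twist":[0,0,0],"hand":0.74},{"xyz":[0,0,0.031],"twist":[0,0,0],"hand":0.74},{"xyz":[0,0,0.031],"twist":[0,0,0],"hand":0.6},{"xyz":[0,0,0.031],"twist":[0,0,0],"hand":0.45}]' --grip_force 12

```text
clock: 16.52
tool_pos: [0.5719, 0.0633, 0.0136]
orientation: [0.69, 0.724, 0.0, 0.0]
force: [-0.7, -0.1, 0.3]
finger_gap: 0.054
grasp_force: 0.0
```

>>> arm_command --commands '[{"xyz":[0,0,0],"twist":[0,0,0],"hand":0.45},{"xyz":[0,0,0],"twist":[0,0,0],"hand":0.45},{"xyz":[0,0,0],"twist":[0,0,0],"hand":0.45},{"xyz":[0,0,0],"twist":[0,0,0],"hand":0.45},{"xyz":[0,0,0],"twist":[0,0,0],"hand":0.45}]'

```text
clock: 16.93
tool_pos: [0.5719, 0.0633, 0.0136]
orientation: [0.69, 0.724, 0.0, 0.0]
force: [-0.4, 1.0, 3.8]
finger_gap: 0.048
grasp_force: 12.0
```

>>> arm_command --commands '[{"xyz":[0,0,-0.08],"twist":[0,0,0],"hand":0.45},{"xyz":[0,0,-0.25],"twist":[0,0,0],"hand":0.45},{"xyz":[0,0,-0.45],"twist":[0,0,0],"hand":0.45},{"xyz":[0,0,-0.65],"twist":[0,0,0],"hand":0.45},{"xyz":[0,0,-0.85],"twist":[0,0,0],"hand":0.45}]'

```text
clock: 17.35
tool_pos: [0.5712, 0.0633, 0.185]
orientation: [0.69, 0.724, -0.0, -0.0]
force: [-0.0, 0.2, -0.9]
finger_gap: 0.0479
grasp_force: 12.0
```

>>> arm_command --commands '[{"xyz":[0.1,0,-0.15],"twist":[0,0,0],"hand":0.45},{"xyz":[0.25,-0.04,-0.15],"twist":[0,0,0],"hand":0.45},{"xyz":[0.4,-0.08,-0.15],"twist":[0,0,0],"hand":0.45},{"xyz":[0.55,-0.12,-0.15],"twist":[0,0,0],"hand":0.45},{"xyz":[0.7,-0.146,-0.15],"twist":[0,0,0],"hand":0.45}]'

```text
clock: 17.77
tool_pos: [0.535, 0.203, 0.2133]
orientation: [0.69, 0.724, -0.0, -0.0]
force: [0.4, 0.6, -0.9]
finger_gap: 0.0478
grasp_force: 12.0
```

>>> arm_command --commands '[{"xyz":[0.15,-0.03,0],"twist":[0,0,0.05],"hand":0.45},{"xyz":[0.3,-0.06,0],"twist":[0,0,0.1],"hand":0.45},{"xyz":[0.45,-0.1,0],"twist":[0,0,0.14],"hand":0.45},{"xyz":[0.6,-0.13,0],"twist":[0,0,0.1625],"hand":0.45},{"xyz":[0.69,-0.146,0],"twist":[0,0,0.1625],"hand":0.45}]'

```text
clock: 18.18
tool_pos: [0.499, 0.3407, 0.2131]
orientation: [0.803, 0.596, -0.0, -0.0]
force: [0.1, -0.9, -0.6]
finger_gap: 0.0477
grasp_force: 12.0
```

```bash
python3 - <<'E'
from seg import *
for i in range(3): arm.get_image('wrist')
p,r=pose(); print(p.round(4),np.degrees(np.arctan2(*r.as_matrix()[1::-1,0])).round(2))
cal=arm.get_calibration('wrist'); im=arm.get_image('wrist'); cv2.imwrite('pics/w5.png',im); pickle.dump(cal,open('w5.cal','wb'))
cv2.imwrite('pics/w5b.png',cv2.resize(im,None,fx=1.5625,fy=1.5625,interpolation=cv2.INTER_CUBIC))
for q,z in [('fuse_carton',.2),('pad',0),('terminal_strip',0)]:
    for d in arm.place_of('wrist',q)[:2]: print(q,round(d['conf'],2),np.round(d['xy'],1),ray('wrist',d['xy'],z,cal).round(4))
E
```

```text
[0.4998 0.3389 0.2129] 73.34
fuse_carton 0.95 [257.  244.8] [0.4984 0.3315 0.2   ]
fuse_carton 0.77 [364.7 127. ] [0.576  0.3846 0.2   ]
pad 0.95 [253.3 160.3] [0.4966 0.3427 0.    ]
pad 0.88 [181.4  50.3] [0.4547 0.4896 0.    ]
```

View pics/w5b.png

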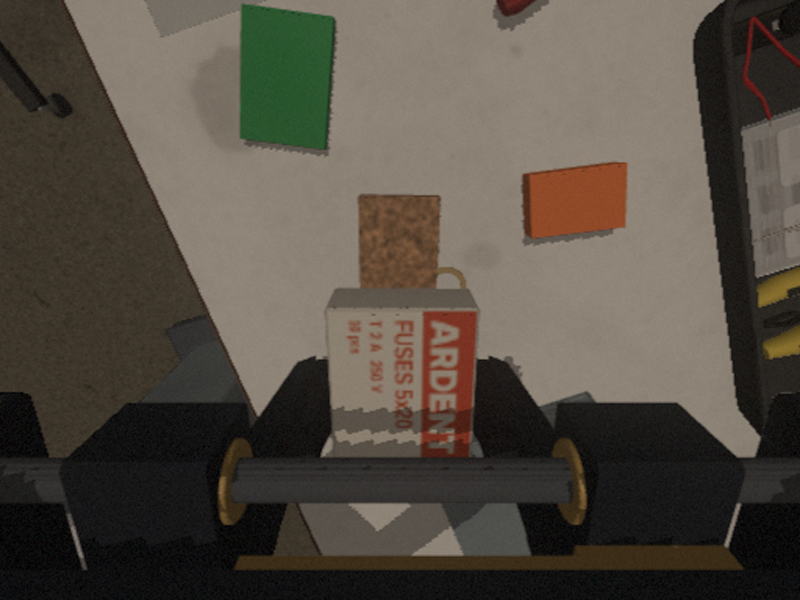

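The picture shows the held ARDENT carton at (402,380). The cork pad is beyond it, with its far corners at (359,195) and (440,196). Its loop at (452,278) lies at the pad's side. The green pad is at (287,78) and is not meant. Next I compute the pad pose.

```bash
python3 - <<'E'
from seg import *
cal=pickle.load(open('w5.cal','rb'));im=cv2.imread('pics/w5.png')
h=cv2.cvtColor(cv2.GaussianBlur(cv2.resize(im,None,fx=4,fy=4,interpolation=cv2.INTER_CUBIC),(0,0),3),cv2.COLOR_BGR2HSV)
m=(h[...,1]>85)&(h[...,0]<25)
up=4; W=lambda x,y,z=.01:ray('wrist',((x+.5)/up-.5,(y+.5)/up-.5),z,cal)[:2]*1000
L=[];Rr=[];T=[]
for y in range(int(205/1.5625*4),int(260/1.5625*4),4):
    xs=np.where(m[y,880:1160])[0]+880; L.append(W(xs[0],y)); Rr.append(W(xs[-1],y))
for x in range(int(366/1.5625*4),int(433/1.5625*4),4):
    ys=np.where(m[460:700,x])[0]+460; T.append(W(x,ys[0]))
def fit(P):
    vx,vy,x,y=cv2.fitLine(np.array(P,np.float32),cv2.DIST_HUBER,0,.01,.01).ravel(); return np.array([x,y]),np.array([vx,vy])
(l,dl),(r,dr),(t,dt)=fit(L),fit(Rr),fit(T)
print('left/right/top dirs deg',[np.degrees(np.arctan2(d[1],d[0])).round(2) for d in (dl,dr,dt)])
def inter(a,d,b,e): k=np.linalg.solve(np.c_[d,-e],b-a)[0]; return a+k*d
c1,c2=inter(l,dl,t,dt),inter(r,dr,t,dt); print('corners',c1,c2,'width',np.linalg.norm(c1-c2))
u=dl if dl[1]>0 else -dl; v=dr if dr[1]>0 else -dr; a=(u+v)/np.linalg.norm(u+v); print('yaw',np.degrees(np.arctan2(a[1],a[0]))-90,'centre',(c1+c2)/2-44*a)
# carton in hand: centre column at top face, held z
print('TCP',pose()[0])
E
```

```text
left/right/top dirs deg [np.float32(72.97), np.float32(73.05), np.float32(-17.23)]
corners [482.22852 395.41058] [541.9163  376.89648] width 62.493248
yaw -16.988281 centre [499.21664 344.0735 ]
TCP [0.50072556 0.33711116 0.21330025]
```

>>> arm_command --commands '[{"xyz":[-0.1,0,0],"twist":[0,0,0],"hand":0.45},{"xyz":[-0.25,0,0],"twist":[0,0,0],"hand":0.45},{"xyz":[-0.35,0,0],"twist":[0,0,0],"hand":0.45},{"xyz":[-0.35,0,0],"twist":[0,0,0],"hand":0.45},{"xyz":[-0.35,0,0],"twist":[0,0,0],"hand":0.45}]'

```text
clock: 18.95
tool_pos: [0.4805, 0.2701, 0.2138]
orientation: [0.803, 0.595, 0.0, 0.0]
force: [0.2, -0.1, 0.5]
finger_gap: 0.0478
grasp_force: 12.0
```

```bash
python3 - <<'E'
from seg import *
for i in range(2): arm.get_image('wrist')
p,r=pose(); print(p.round(4),np.degrees(np.arctan2(*r.as_matrix()[1::-1,0])).round(2))
cal=arm.get_calibration('wrist'); im=arm.get_image('wrist'); cv2.imwrite('pics/w6.png',im); pickle.dump(cal,open('w6.cal','wb'))
d=arm.place_of('wrist','pad')
for e in d[:2]: print(e['conf'],np.round(e['xy'],1),ray('wrist',e['xy'],0,cal).round(4))
up=4;X0,X1,Y0,Y1=215,300,55,175
c=cv2.resize(im[Y0:Y1,X0:X1],None,fx=up,fy=up,interpolation=cv2.INTER_CUBIC)
h=cv2.cvtColor(cv2.GaussianBlur(c,(0,0),2),cv2.COLOR_BGR2HSV)
m=((h[...,1]>85)&(h[...,0]<25)).astype(np.uint8); m=cv2.morphologyEx(cv2.morphologyEx(m,cv2.MORPH_CLOSE,np.ones((15,15))),cv2.MORPH_OPEN,np.ones((41,41)))
k=max(cv2.findContours(m,0,cv2.CHAIN_APPROX_NONE)[0],key=cv2.contourArea)
w=np.array([ray('wrist',((a+.5)/up-.5+X0,(b+.5)/up-.5+Y0),.01,cal)[:2]*1000 for a,b in k[:,0]],np.float32)
print(cv2.minAreaRect(w))
cv2.drawContours(c,[k],-1,(0,255,0),1)
v=cv2.resize(im[40:200,150:380],None,fx=3,fy=3,interpolation=cv2.INTER_CUBIC); cv2.polylines(v,[((k[:,0]/up+[X0-150,Y0-40])*3).astype(int)],True,(0,255,0),1); cv2.imwrite('pics/w6c.png',v)
E
```

```text
[0.4805 0.2713 0.2135] 73.18
0.97 [252.7 103.5] [0.4974 0.3427 0.    ]
((499.0379943847656, 343.86822509765625), (87.3406982421875, 63.214202880859375), 72.91946411132812)
```

View pics/w6c.png

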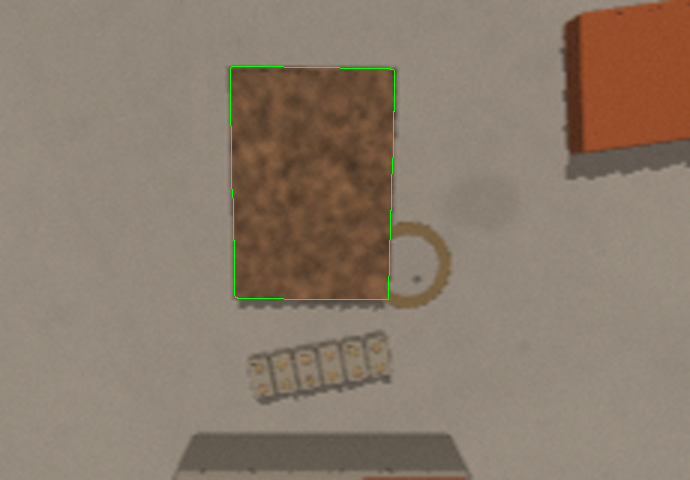

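The contour fits the cork pad (87×63 mm, centre (499.0, 343.9), yaw −17.1°). The strip at (318,367) and the loop at (415,265) are clear of the finger spots. Now I check the carton's offset in the hand and compute the placing move.

```bash
python3 - <<'E'
from seg import *
cal=pickle.load(open('w4.cal','rb'));im=cv2.imread('pics/w4.png')
g=lambda c,z:(ray('wrist',(c[0]/1.5625-.2,c[1]/1.5625-.2),z,cal)[:2]*1000).round(1)
P=[g(c,.032) for c in [(373,213),(433,215),(433,303),(372,303)]]; print(P,np.mean(P,0))
print(rect(im,cal,tuple(int(v/1.5625) for v in (362,203,445,313)),.032,lambda h,s,v:(v>120)|(s>110))[:3])
p,r=pose();print(p.round(4))
c=r.as_matrix()[:,0]; 
go([.4990,.3439,.0500],72.9)
E
```

```text
[array([548.1,  98.2]), array([594.1,  99. ]), array([599.3,  27.7]), array([549.5,  25.2])] [572.75   62.525]
(array([572.1,  63.1]), array([46.5, 70.8]), 2.1)
[0.4803 0.2716 0.2132]
xyz [0.3729, -0.0146, 0.816] twist [-0.0, -0.0001, 0.0028] dist mm 179 deg 0.3
```

>>> arm_command --commands '[{"xyz":[0.12,-0.015,0],"twist":[0,0,0.003],"hand":0.45},{"xyz":[0.27,-0.015,0],"twist":[0,0,0.003],"hand":0.45},{"xyz":[0.374,-0.015,0.1],"twist":[0,0,0.003],"hand":0.45},{"xyz":[0.374,-0.015,0.25],"twist":[0,0,0.003],"hand":0.45},{"xyz":[0.374,-0.015,0.4],"twist":[0,0,0.003],"hand":0.45}]'

```text
clock: 19.57
tool_pos: [0.4989, 0.3454, 0.1322]
orientation: [0.804, 0.595, 0.001, 0.0]
force: [0.2, -0.7, -0.9]
finger_gap: 0.0483
grasp_force: 12.0
```

>>> arm_command --commands '[{"xyz":[0,0,0.15],"twist":[0,0,0],"hand":0.45},{"xyz":[0,0,0.3],"twist":[0,0,0],"hand":0.45},{"xyz":[0,0,0.4],"twist":[0,0,0],"hand":0.45},{"xyz":[0,0,0.416],"twist":[0,0,0],"hand":0.45},{"xyz":[0,0,0.416],"twist":[0,0,0],"hand":0.45}]'

```text
clock: 19.98
tool_pos: [0.4984, 0.3439, 0.0492]
orientation: [0.804, 0.594, -0.001, -0.0]
force: [0.2, -0.9, 0.7]
finger_gap: 0.0479
grasp_force: 12.0
```

>>> arm_command --commands '[{"xyz":[0,0,0.06],"twist":[0,0,0],"hand":0.45},{"xyz":[0,0,0.12],"twist":[0,0,0],"hand":0.45},{"xyz":[0,0,0.16],"twist":[0,0,0],"hand":0.45},{"xyz":[0,0,0.16],"twist":[0,0,0],"hand":0.45},{"xyz":[0,0,0.16],"twist":[0,0,0],"hand":0.45}]'

```text
clock: 20.4
tool_pos: [0.4987, 0.3436, 0.0179]
orientation: [0.805, 0.594, -0.0, -0.0]
force: [1.3, -0.7, 0.4]
finger_gap: 0.0476
grasp_force: 12.0
```

```bash
python3 - <<'E'
from seg import *
print(pose()[0].round(4)); go([.4990,.3439,.0136],72.9)
E
```

```text
[0.4987 0.3436 0.0179]
xyz [0.0019, 0.001, 0.0214] twist [-0.0002, 0.0002, -0.0004] dist mm 4 deg 0.1
```

>>> arm_command --commands '[{"xyz":[0.002,0.001,0.01],"twist":[0,0,0],"hand":0.45},{"xyz":[0.002,0.001,0.021],"twist":[0,0,0],"hand":0.45},{"xyz":[0.002,0.001,0.021],"twist":[0,0,0],"hand":0.45},{"xyz":[0.002,0.001,0.021],"twist":[0,0,0],"hand":0.55},{"xyz":[0.002,0.001,0.021],"twist":[0,0,0],"hand":0.65}]'

```text
clock: 20.82
tool_pos: [0.4992, 0.344, 0.0142]
orientation: [0.805, 0.594, 0.0, 0.0]
force: [0.4, -0.3, 0.1]
finger_gap: 0.0533
grasp_force: 0.0
```

>>> arm_command --commands '[{"xyz":[0,0,0],"twist":[0,0,0],"hand":0.72},{"xyz":[0,0,0],"twist":[0,0,0],"hand":0.75},{"xyz":[0,0,-0.1],"twist":[0,0,0],"hand":0.75},{"xyz":[0,0,-0.25],"twist":[0,0,0],"hand":0.75},{"xyz":[0,0,-0.45],"twist":[0,0,0],"hand":0.75}]'

```text
clock: 21.23
tool_pos: [0.4979, 0.3434, 0.1029]
orientation: [0.805, 0.594, -0.002, -0.001]
force: [0.4, 0.7, -1.3]
finger_gap: 0.066
grasp_force: 0.0
```

>>> arm_command --commands '[{"xyz":[-0.05,0,-0.15],"twist":[0,0,0],"hand":1},{"xyz":[-0.15,0,-0.3],"twist":[0,0,0],"hand":1},{"xyz":[-0.25,0,-0.45],"twist":[0,0,0],"hand":1},{"xyz":[-0.3,0,-0.55],"twist":[0,0,0],"hand":1},{"xyz":[-0.3,0,-0.55],"twist":[0,0,0],"hand":1}]'

```text
clock: 21.65
tool_pos: [0.4825, 0.2858, 0.2187]
orientation: [0.805, 0.593, 0.004, 0.001]
force: [0.6, -0.4, 1.9]
finger_gap: 0.088
grasp_force: 0.0
```

```bash
python3 - <<'E'
from seg import *
for i in range(2): arm.get_image('wrist')
p,r=pose(); print(p.round(4),np.degrees(np.arctan2(*r.as_matrix()[1::-1,0])).round(2))
cal=arm.get_calibration('wrist'); im=arm.get_image('wrist'); cv2.imwrite('pics/w7.png',im); pickle.dump(cal,open('w7.cal','wb'))
for q,z in [('fuse_carton',.01),('pad',0)]:
  for e in arm.place_of('wrist',q)[:2]: print(q,e['conf'],np.round(e['xy'],1),ray('wrist',e['xy'],z,cal).round(4))
v=proj('wrist',[.499,.344,.01],cal).astype(int); print(v)
x0,y0=max(v[0]-75,0),max(v[1]-70,0)
cv2.imwrite('pics/w7c.png',cv2.resize(im[y0:y0+130,x0:x0+160],None,fx=4,fy=4,interpolation=cv2.INTER_CUBIC)); print(x0,y0)
E
```

```text
[0.4815 0.2866 0.214 ] 72.82
fuse_carton 0.86 [254.7 117. ] [0.4968 0.3426 0.01  ]
fuse_carton 0.71 [370.6  78.4] [0.6374 0.3446 0.01  ]
[256 115]
181 45
```

View pics/w7c.png

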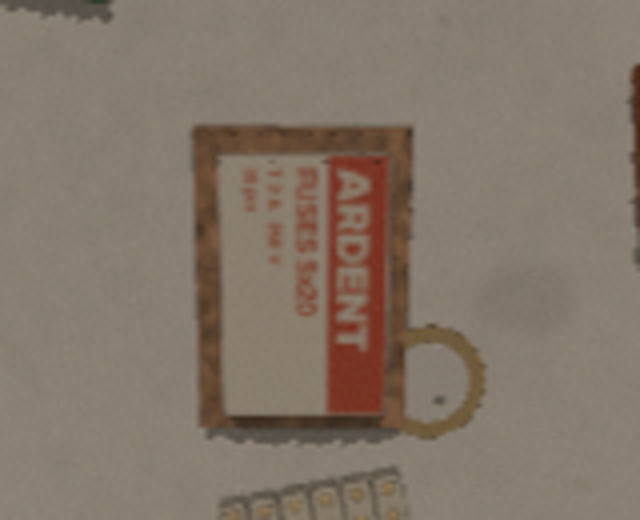

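The fuse carton lies centred on the cork pad and lined up with it, with an even cork border from (195,125) to (410,430). Next I bring the tape carton back, then the bottle.

>>> arm_command --commands '[{"xyz":[-0.8,0.337,0],"twist":[0,0,0],"hand":1},{"xyz":[-0.8,0.337,0],"twist":[0,0,0],"hand":1},{"xyz":[-0.8,0.337,0],"twist":[0,0,0],"hand":1},{"xyz":[-0.8,0.337,0],"twist":[0,0,0],"hand":1},{"xyz":[-0.8,0.337,0],"twist":[0,0,0],"hand":1}]' --grip_force 15

```text
clock: 22.32
tool_pos: [0.4989, 0.1095, 0.2127]
orientation: [0.806, 0.592, -0.001, -0.0]
force: [0.3, -0.2, 0.1]
finger_gap: 0.0881
grasp_force: 0.0
```

>>> arm_command --commands '[{"xyz":[-0.8,0.337,0],"twist":[0,0,0],"hand":1},{"xyz":[-0.8,0.337,0],"twist":[0,0,0],"hand":1},{"xyz":[-0.8,0.337,0],"twist":[0,0,0],"hand":1},{"xyz":[-0.8,0.337,0],"twist":[0,0,0],"hand":1},{"xyz":[-0.8,0.337,0],"twist":[0,0,0],"hand":1}]'

```text
clock: 22.73
tool_pos: [0.5161, -0.0634, 0.2126]
orientation: [0.806, 0.592, -0.001, -0.0]
force: [0.7, 0.4, 0.3]
finger_gap: 0.0884
grasp_force: 0.0
```

>>> arm_command --commands '[{"xyz":[-0.78,0.337,0],"twist":[0,0,-0.1765],"hand":1},{"xyz":[-0.78,0.337,0],"twist":[0,0,-0.1765],"hand":1},{"xyz":[-0.78,0.337,0],"twist":[0,0,-0.1765],"hand":1},{"xyz":[-0.78,0.337,0],"twist":[0,0,-0.1765],"hand":1},{"xyz":[-0.78,0.337,0],"twist":[0,0,-0.1765],"hand":1}]'

```text
clock: 23.15
tool_pos: [0.5343, -0.232, 0.2122]
orientation: [0.683, 0.731, -0.0, -0.001]
force: [-0.6, -0.2, -0.4]
finger_gap: 0.0881
grasp_force: 0.0
```

```bash
python3 - <<'E'
from seg import *
for i in range(3): arm.get_image('wrist')
p,r=pose(); print(p.round(4),np.degrees(np.arctan2(*r.as_matrix()[1::-1,0])).round(2))
go([.5343,-.2281,.058],94)
cal=arm.get_calibration('wrist'); im=arm.get_image('wrist'); cv2.imwrite('pics/w8.png',im); pickle.dump(cal,open('w8.cal','wb'))
for q,z in [('tape_carton',.01),('primer_bottle',.01)]:
  for e in arm.place_of('wrist',q)[:2]: print(q,e['conf'],np.round(e['xy'],1),ray('wrist',e['xy'],z,cal).round(4))
cv2.imwrite('pics/w8b.png',cv2.resize(im,None,fx=1.5625,fy=1.5625,interpolation=cv2.INTER_CUBIC))
E
```

```text
[ 0.5343 -0.2269  0.2128] 93.99
xyz [-0.0073, 0.0007, 0.7738] twist [-0.0007, -0.0008, -0.0001] dist mm 155 deg 0.1
tape_carton 0.96 [259.3 164.1] [ 0.5376 -0.2263  0.01  ]
primer_bottle 0.67 [259.3  94.7] [ 0.5315 -0.1435  0.01  ]
```

View pics/w8b.png

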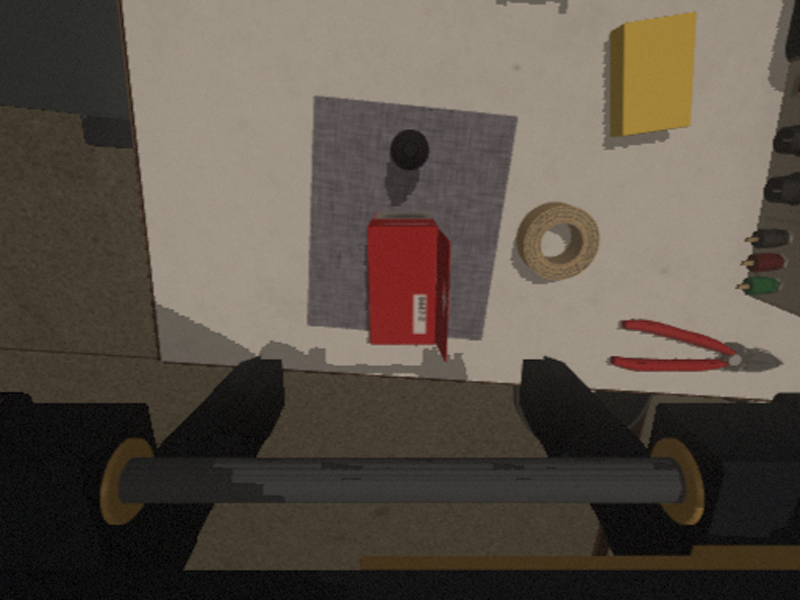

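Both the bottle (409,150) and the tape carton (405,280) stand upright on the mat.

>>> arm_command --commands '[{"xyz":[-0.007,0.001,0.2],"twist":[0,0,0],"hand":1},{"xyz":[-0.007,0.001,0.4],"twist":[0,0,0],"hand":1},{"xyz":[-0.007,0.001,0.58],"twist":[0,0,0],"hand":1},{"xyz":[-0.007,0.001,0.7],"twist":[0,0,0],"hand":1},{"xyz":[-0.007,0.001,0.773],"twist":[0,0,0],"hand":1}]'

```text
clock: 23.87
tool_pos: [0.5336, -0.2268, 0.0565]
orientation: [0.681, 0.732, -0.0, -0.002]
force: [0.2, -0.3, -0.3]
finger_gap: 0.0881
grasp_force: 0.0
```

>>> arm_command --commands '[{"xyz":[0,0,0],"twist":[0,0,0],"hand":1},{"xyz":[0,0,0],"twist":[0,0,0],"hand":1},{"xyz":[0,0,0],"twist":[0,0,0],"hand":0.7},{"xyz":[0,0,0],"twist":[0,0,0],"hand":0.5},{"xyz":[0,0,0],"twist":[0,0,0],"hand":0.4}]'

```text
clock: 24.28
tool_pos: [0.5351, -0.2293, 0.0606]
orientation: [0.682, 0.732, 0.0, 0.001]
force: [0.9, -0.2, -0.5]
finger_gap: 0.0703
grasp_force: 0.0
```

>>> arm_command --commands '[{"xyz":[0,0,0],"twist":[0,0,0],"hand":0.4},{"xyz":[0,0,0],"twist":[0,0,0],"hand":0.4},{"xyz":[0,0,0],"twist":[0,0,0],"hand":0.4},{"xyz":[0,0,0],"twist":[0,0,0],"hand":0.4},{"xyz":[0,0,0],"twist":[0,0,0],"hand":0.4}]'

```text
clock: 24.7
tool_pos: [0.5346, -0.2292, 0.0594]
orientation: [0.682, 0.732, 0.0, 0.0]
force: [-1.0, 1.3, 0.8]
finger_gap: 0.0436
grasp_force: 15.0
```

>>> arm_command --commands '[{"xyz":[0,0,0],"twist":[0,0,0],"hand":0.4},{"xyz":[0,0,0],"twist":[0,0,0],"hand":0.4},{"xyz":[0,0,0],"twist":[0,0,0],"hand":0.4},{"xyz":[0,0,0],"twist":[0,0,0],"hand":0.4},{"xyz":[0,0,0],"twist":[0,0,0],"hand":0.4}]'

```text
clock: 25.12
tool_pos: [0.5346, -0.2292, 0.0594]
orientation: [0.682, 0.732, -0.0, 0.0]
force: [0.5, 0.7, 1.8]
finger_gap: 0.0441
grasp_force: 15.0
```

>>> arm_command --commands '[{"xyz":[0,0,-0.06],"twist":[0,0,0],"hand":0.4},{"xyz":[0,0,-0.2],"twist":[0,0,0],"hand":0.4},{"xyz":[0,0,-0.35],"twist":[0,0,0],"hand":0.4},{"xyz":[0,0,-0.52],"twist":[0,0,0],"hand":0.4},{"xyz":[0,0,-0.72],"twist":[0,0,0],"hand":0.4}]'

```text
clock: 25.53
tool_pos: [0.5338, -0.2287, 0.2045]
orientation: [0.682, 0.732, -0.0, -0.001]
force: [-0.2, -1.0, -1.1]
finger_gap: 0.0438
grasp_force: 15.0
```

>>> arm_command --commands '[{"xyz":[0.1,0,-0.02],"twist":[0,0,0],"hand":0.4},{"xyz":[0.25,0,-0.02],"twist":[0,0,0],"hand":0.4},{"xyz":[0.4,0,-0.02],"twist":[0,0,0],"hand":0.4},{"xyz":[0.55,0,-0.02],"twist":[0,0,0],"hand":0.4},{"xyz":[0.7,0,-0.02],"twist":[0,0,0],"hand":0.4}]'

```text
clock: 25.95
tool_pos: [0.5243, -0.0882, 0.2081]
orientation: [0.682, 0.731, 0.0, 0.0]
force: [0.8, 0.8, -0.7]
finger_gap: 0.0444
grasp_force: 15.0
```

>>> arm_command --commands '[{"xyz":[0.15,-0.012,0],"twist":[0,0,0],"hand":0.4},{"xyz":[0.3,-0.012,0],"twist":[0,0,0],"hand":0.4},{"xyz":[0.45,-0.012,0],"twist":[0,0,0],"hand":0.4},{"xyz":[0.54,-0.012,0],"twist":[0,0,0],"hand":0.4},{"xyz":[0.54,-0.012,0],"twist":[0,0,0],"hand":0.4}]'

```text
clock: 26.37
tool_pos: [0.5142, 0.0209, 0.2082]
orientation: [0.681, 0.733, 0.0, -0.0]
force: [0.4, 0.5, 0.0]
finger_gap: 0.0439
grasp_force: 15.0
```

>>> arm_command --commands '[{"xyz":[0,0,0.12],"twist":[0,0,0],"hand":0.4},{"xyz":[0,0,0.27],"twist":[0,0,0],"hand":0.4},{"xyz":[0,0,0.42],"twist":[0,0,0],"hand":0.4},{"xyz":[0,0,0.57],"twist":[0,0,0],"hand":0.4},{"xyz":[0,0,0.62],"twist":[0,0,0],"hand":0.4}]'

```text
clock: 26.78
tool_pos: [0.513, 0.0174, 0.0802]
orientation: [0.682, 0.731, -0.002, -0.002]
force: [-0.5, 0.4, -0.1]
finger_gap: 0.0439
grasp_force: 15.0
```

>>> arm_command --commands '[{"xyz":[0,0,0],"twist":[0,0,0],"hand":0.4},{"xyz":[0,0,0.03],"twist":[0,0,0],"hand":0.4},{"xyz":[0,0,0.06],"twist":[0,0,0],"hand":0.4},{"xyz":[0,0,0.06],"twist":[0,0,0],"hand":0.4},{"xyz":[0,0,0.06],"twist":[0,0,0],"hand":0.4}]'

```text
clock: 27.2
tool_pos: [0.515, 0.0179, 0.072]
orientation: [0.682, 0.732, 0.0, 0.0]
force: [0.5, 0.2, -0.4]
finger_gap: 0.0438
grasp_force: 15.0
```

```bash
python3 - <<'E'
from seg import *
p,r=pose(); print(p.round(4)); go([.5149,.0180,.0598],94)
E
```

```text
[0.515  0.0179 0.072 ]
xyz [0.0006, -0.0008, 0.0609] twist [0.0005, 0.0001, 0.0003] dist mm 12 deg 0.1
```

>>> arm_command --commands '[{"xyz":[0,0,0.03],"twist":[0,0,0],"hand":0.4},{"xyz":[0,0,0.061],"twist":[0,0,0],"hand":0.4},{"xyz":[0,0,0.061],"twist":[0,0,0],"hand":0.4},{"xyz":[0,0,0.061],"twist":[0,0,0],"hand":0.4},{"xyz":[0,0,0.061],"twist":[0,0,0],"hand":0.4}]'

```text
clock: 27.62
tool_pos: [0.5145, 0.018, 0.0589]
orientation: [0.682, 0.732, -0.0, -0.0]
force: [0.7, 0.5, -0.5]
finger_gap: 0.0439
grasp_force: 15.0
```

>>> arm_command --commands '[{"xyz":[0,0,0],"twist":[0,0,0],"hand":0.55},{"xyz":[0,0,0],"twist":[0,0,0],"hand":0.65},{"xyz":[0,0,0],"twist":[0,0,0],"hand":0.8},{"xyz":[0,0,0],"twist":[0,0,0],"hand":1},{"xyz":[0,0,0],"twist":[0,0,0],"hand":1}]'

```text
clock: 28.03
tool_pos: [0.5147, 0.018, 0.0591]
orientation: [0.682, 0.732, 0.0, 0.0]
force: [0.2, -0.7, 0.7]
finger_gap: 0.0731
grasp_force: 0.0
```

>>> arm_command --commands '[{"xyz":[0,0,0],"twist":[0,0,0],"hand":1},{"xyz":[0,0,-0.15],"twist":[0,0,0],"hand":1},{"xyz":[0,0,-0.35],"twist":[0,0,0],"hand":1},{"xyz":[0,0,-0.55],"twist":[0,0,0],"hand":1},{"xyz":[0,0,-0.75],"twist":[0,0,0],"hand":1}]'

```text
clock: 28.45
tool_pos: [0.5143, 0.0181, 0.211]
orientation: [0.682, 0.732, -0.0, -0.0]
force: [0.4, -0.4, -0.8]
finger_gap: 0.0879
grasp_force: 0.0
```

>>> arm_command --commands '[{"xyz":[-0.2,0.04,0],"twist":[0,0,0],"hand":1},{"xyz":[-0.4,0.04,0],"twist":[0,0,0],"hand":0.8},{"xyz":[-0.6,0.04,0],"twist":[0,0,0],"hand":0.62},{"xyz":[-0.8,0.04,0],"twist":[0,0,0],"hand":0.62},{"xyz":[-0.82,0.04,0],"twist":[0,0,0],"hand":0.62}]'

```text
clock: 28.87
tool_pos: [0.5341, -0.1505, 0.2088]
orientation: [0.684, 0.73, -0.001, 0.001]
force: [0.2, -0.4, -0.2]
finger_gap: 0.0638
grasp_force: 0.0
```

>>> arm_command --commands '[{"xyz":[0,0,0.15],"twist":[0,0,0],"hand":0.62},{"xyz":[0,0,0.3],"twist":[0,0,0],"hand":0.62},{"xyz":[0,0,0.4],"twist":[0,0,0],"hand":0.62},{"xyz":[0,0,0.4],"twist":[0,0,0],"hand":0.62},{"xyz":[0,0,0.4],"twist":[0,0,0],"hand":0.62}]'

```text
clock: 29.28
tool_pos: [0.5341, -0.1447, 0.1291]
orientation: [0.682, 0.732, -0.0, -0.001]
force: [1.3, -0.5, 0.2]
finger_gap: 0.0547
grasp_force: 0.0
```

```bash
python3 - <<'E'
from seg import *
p,r=pose(); print(p.round(4)); go([.5342,-.1449,.0375],94)
cal=arm.get_calibration('wrist'); im=arm.get_image('wrist')
for q in ('primer_bottle',):
  for e in arm.place_of('wrist',q)[:2]: print(q,e['conf'],np.round(e['xy'],1),ray('wrist',e['xy'],.01,cal).round(4))
E
```

```text
[ 0.5341 -0.1447  0.1291]
xyz [-0.0016, 0.001, 0.4582] twist [-0.0005, -0.0004, 0.0003] dist mm 92 deg 0.1
primer_bottle 0.69 [255.4 182.2] [ 0.5331 -0.1432  0.01  ]
```

>>> arm_command --commands '[{"xyz":[-0.001,0.001,0.15],"twist":[0,0,0],"hand":0.62},{"xyz":[-0.001,0.001,0.3],"twist":[0,0,0],"hand":0.62},{"xyz":[-0.001,0.001,0.4],"twist":[0,0,0],"hand":0.62},{"xyz":[-0.001,0.001,0.457],"twist":[0,0,0],"hand":0.62},{"xyz":[-0.001,0.001,0.457],"twist":[0,0,0],"hand":0.62}]'

```text
clock: 29.8
tool_pos: [0.5342, -0.145, 0.0369]
orientation: [0.682, 0.732, -0.0, -0.001]
force: [-0.2, -0.2, 0.3]
finger_gap: 0.055
grasp_force: 0.0
```

>>> arm_command --commands '[{"xyz":[0,0,0],"twist":[0,0,0],"hand":0.62},{"xyz":[0,0,0],"twist":[0,0,0],"hand":0.4},{"xyz":[0,0,0],"twist":[0,0,0],"hand":0.1},{"xyz":[0,0,0],"twist":[0,0,0],"hand":0.1},{"xyz":[0,0,0],"twist":[0,0,0],"hand":0.1}]'

```text
clock: 30.22
tool_pos: [0.5348, -0.1453, 0.0385]
orientation: [0.682, 0.732, 0.0, 0.001]
force: [0.5, -0.1, -0.1]
finger_gap: 0.03
grasp_force: 0.0
```

>>> arm_command --commands '[{"xyz":[0,0,0],"twist":[0,0,0],"hand":0.1},{"xyz":[0,0,0],"twist":[0,0,0],"hand":0.1},{"xyz":[0,0,0],"twist":[0,0,0],"hand":0.1},{"xyz":[0,0,0],"twist":[0,0,0],"hand":0.1},{"xyz":[0,0,0],"twist":[0,0,0],"hand":0.1}]'

```text
clock: 30.63
tool_pos: [0.5346, -0.1453, 0.0381]
orientation: [0.682, 0.732, 0.0, 0.0]
force: [-0.2, -0.4, 5.0]
finger_gap: 0.0243
grasp_force: 15.0
```

>>> arm_command --commands '[{"xyz":[0,0,-0.1],"twist":[0,0,0],"hand":0.1},{"xyz":[0,0,-0.3],"twist":[0,0,0],"hand":0.1},{"xyz":[0,0,-0.5],"twist":[0,0,0],"hand":0.1},{"xyz":[0,0,-0.7],"twist":[0,0,0],"hand":0.1},{"xyz":[0,0,-0.85],"twist":[0,0,0],"hand":0.1}]'

```text
clock: 31.05
tool_pos: [0.5346, -0.1452, 0.2108]
orientation: [0.682, 0.732, 0.0, 0.001]
force: [0.8, -0.5, -1.2]
finger_gap: 0.0245
grasp_force: 15.0
```

>>> arm_command --commands '[{"xyz":[0.1,0,0],"twist":[0,0,0],"hand":0.1},{"xyz":[0.25,0,0],"twist":[0,0,0],"hand":0.1},{"xyz":[0.4,0,0],"twist":[0,0,0],"hand":0.1},{"xyz":[0.55,0,0],"twist":[0,0,0],"hand":0.1},{"xyz":[0.7,0,0],"twist":[0,0,0],"hand":0.1}]'

```text
clock: 31.47
tool_pos: [0.5241, -0.0042, 0.2074]
orientation: [0.682, 0.731, -0.0, -0.0]
force: [0.5, -0.0, -0.7]
finger_gap: 0.0243
grasp_force: 15.0
```

>>> arm_command --commands '[{"xyz":[0.15,0,0],"twist":[0,0,0],"hand":0.1},{"xyz":[0.3,0,0],"twist":[0,0,0],"hand":0.1},{"xyz":[0.45,0,0],"twist":[0,0,0],"hand":0.1},{"xyz":[0.575,-0.012,0],"twist":[0,0,0],"hand":0.1},{"xyz":[0.575,-0.012,0],"twist":[0,0,0],"hand":0.1}]'

```text
clock: 31.88
tool_pos: [0.513, 0.1126, 0.2073]
orientation: [0.68, 0.733, -0.0, -0.001]
force: [0.5, -0.6, 0.6]
finger_gap: 0.0243
grasp_force: 15.0
```

>>> arm_command --commands '[{"xyz":[0,0,0.15],"twist":[0,0,0],"hand":0.1},{"xyz":[0,0,0.3],"twist":[0,0,0],"hand":0.1},{"xyz":[0,0,0.45],"twist":[0,0,0],"hand":0.1},{"xyz":[0,0,0.6],"twist":[0,0,0],"hand":0.1},{"xyz":[0,0,0.72],"twist":[0,0,0],"hand":0.1}]'

```text
clock: 32.3
tool_pos: [0.5133, 0.1084, 0.0614]
orientation: [0.682, 0.731, -0.001, -0.001]
force: [0.7, 0.3, -0.5]
finger_gap: 0.0244
grasp_force: 15.0
```

>>> arm_command --commands '[{"xyz":[0,0,0.03],"twist":[0,0,0],"hand":0.1},{"xyz":[0,0,0.06],"twist":[0,0,0],"hand":0.1},{"xyz":[0,0,0.06],"twist":[0,0,0],"hand":0.1},{"xyz":[0,0,0.06],"twist":[0,0,0],"hand":0.1},{"xyz":[0,0,0.06],"twist":[0,0,0],"hand":0.1}]'

```text
clock: 32.72
tool_pos: [0.5149, 0.1089, 0.0531]
orientation: [0.682, 0.732, 0.001, 0.001]
force: [-1.3, 0.1, -0.3]
finger_gap: 0.0244
grasp_force: 15.0
```

```bash
python3 - <<'E'
from seg import *
p,r=pose(); print(p.round(4)); go([.5144,.1089,.0382],94)
E
```

```text
[0.5149 0.1089 0.0531]
xyz [0.0001, -0.0027, 0.0743] twist [0.0011, 0.0001, 0.0002] dist mm 15 deg 0.1
```

>>> arm_command --commands '[{"xyz":[0,-0.002,0.03],"twist":[0,0,0],"hand":0.1},{"xyz":[0,-0.002,0.06],"twist":[0,0,0],"hand":0.1},{"xyz":[0,-0.002,0.073],"twist":[0,0,0],"hand":0.1},{"xyz":[0,-0.002,0.073],"twist":[0,0,0],"hand":0.1},{"xyz":[0,-0.002,0.073],"twist":[0,0,0],"hand":0.1}]'

```text
clock: 33.13
tool_pos: [0.5132, 0.109, 0.0372]
orientation: [0.682, 0.732, -0.001, -0.0]
force: [-3.4, -0.7, 5.7]
finger_gap: 0.0239
grasp_force: 15.0
```

>>> arm_command --commands '[{"xyz":[0,0,0],"twist":[0,0,0],"hand":0.1},{"xyz":[0,0,0],"twist":[0,0,0],"hand":0.1},{"xyz":[0,0,0],"twist":[0,0,0],"hand":0.1},{"xyz":[0,0,0],"twist":[0,0,0],"hand":0.1},{"xyz":[0,0,0],"twist":[0,0,0],"hand":0.1}]'

```text
clock: 33.55
tool_pos: [0.5132, 0.109, 0.0372]
orientation: [0.682, 0.732, -0.0, -0.0]
force: [-4.2, -0.2, 5.7]
finger_gap: 0.0245
grasp_force: 15.0
```

>>> arm_command --commands '[{"xyz":[0,0.004,-0.004],"twist":[0,0,0],"hand":0.1},{"xyz":[0,0.004,-0.004],"twist":[0,0,0],"hand":0.1},{"xyz":[0,0.004,-0.004],"twist":[0,0,0],"hand":0.1},{"xyz":[0,0.004,-0.004],"twist":[0,0,0],"hand":0.1},{"xyz":[0,0.004,-0.004],"twist":[0,0,0],"hand":0.1}]'

```text
clock: 33.97
tool_pos: [0.5145, 0.109, 0.0378]
orientation: [0.682, 0.732, -0.0, -0.0]
force: [-0.3, -0.7, 0.1]
finger_gap: 0.0244
grasp_force: 15.0
```

>>> arm_command --commands '[{"xyz":[0,0,0],"twist":[0,0,0],"hand":0.3},{"xyz":[0,0,0],"twist":[0,0,0],"hand":0.4},{"xyz":[0,0,0],"twist":[0,0,0],"hand":0.5},{"xyz":[0,0,0],"twist":[0,0,0],"hand":0.62},{"xyz":[0,0,0],"twist":[0,0,0],"hand":0.62}]'

```text
clock: 34.38
tool_pos: [0.5146, 0.109, 0.038]
orientation: [0.682, 0.732, 0.0, 0.0]
force: [0.9, 0.1, -0.4]
finger_gap: 0.0511
grasp_force: 0.0
```

>>> arm_command --commands '[{"xyz":[0,0,-0.05],"twist":[0,0,0],"hand":0.62},{"xyz":[0,0,-0.2],"twist":[0,0,0],"hand":0.62},{"xyz":[0,0,-0.4],"twist":[0,0,0],"hand":0.62},{"xyz":[0,0,-0.6],"twist":[0,0,0],"hand":0.62},{"xyz":[0,0,-0.8],"twist":[0,0,0],"hand":1}]'

```text
clock: 34.8
tool_pos: [0.514, 0.109, 0.2006]
orientation: [0.682, 0.732, 0.0, 0.0]
force: [-0.0, 0.8, -0.2]
finger_gap: 0.0592
grasp_force: 0.0
```

>>> arm_command --commands '[{"xyz":[0,0,-0.2],"twist":[0,0,0],"hand":1},{"xyz":[0,0,-0.22],"twist":[0,0,0],"hand":1},{"xyz":[0,0,-0.22],"twist":[0,0,0],"hand":1},{"xyz":[0,0,-0.22],"twist":[0,0,0],"hand":1},{"xyz":[0,0,-0.22],"twist":[0,0,0],"hand":1}]'

```text
clock: 35.22
tool_pos: [0.5138, 0.109, 0.2404]
orientation: [0.682, 0.731, -0.001, -0.001]
force: [0.7, -1.0, -1.0]
finger_gap: 0.0876
grasp_force: 0.0
```

```bash
python3 - <<'E'
from seg import *
p,r=pose(); print(p.round(4),np.degrees(np.arctan2(*r.as_matrix()[1::-1,0])).round(2))
cal=arm.get_calibration('wrist'); im=arm.get_image('wrist'); cv2.imwrite('pics/w9.png',im); pickle.dump(cal,open('w9.cal','wb'))
for q in ('primer_bottle','tape_carton','glue_tube'):
  for e in arm.place_of('wrist',q)[:2]: print(q,e['conf'],np.round(e['xy'],1),ray('wrist',e['xy'],.01,cal).round(4))
t=arm.get_image('top')
for q in ('primer_bottle','tape_carton','fuse_carton'):
  for e in arm.place_of('top',q)[:2]: print('top',q,e['conf'],np.round(e['xy'],1))
a=cv2.resize(im,(640,480)); b=cv2.imread('pics/w2.png'); 
cv2.imwrite('pics/w9b.png',np.hstack([cv2.resize(b[100:300,190:390],None,fx=1.9,fy=2.4),cv2.resize(im[100:300,190:390],None,fx=1.9,fy=2.4)]))
E
```

```text
[0.5138 0.109  0.2404] 94.02
primer_bottle 0.63 [257.7 156.8] [0.5146 0.1128 0.01  ]
tape_carton 0.96 [255.8 222.7] [0.5189 0.0154 0.01  ]
glue_tube 0.77 [310.2 142.3] [0.5827 0.1373 0.01  ]
top tape_carton 0.5 [314.  200.2]
top fuse_carton 0.79 [336.7 146.7]
top fuse_carton 0.77 [217.  167.4]
```

View pics/w9b.png

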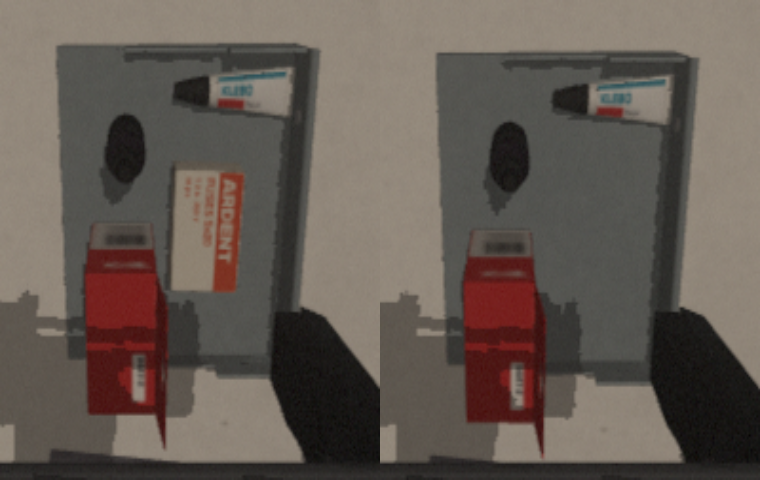

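Left is before, right is now. The bottle and tape carton both stand upright in their old places, and the glue tube is untouched. Next I quantify any residual offset.

```bash
python3 - <<'E'
from seg import *
for n in ('w2','w9'):
    cal=pickle.load(open(n+'.cal','rb'));im=cv2.imread(f'pics/{n}.png')
    up=4
    def blob(box,cond):
        x0,y0,x1,y1=box;h=cv2.cvtColor(cv2.GaussianBlur(cv2.resize(im[y0:y1,x0:x1],None,fx=up,fy=up,interpolation=cv2.INTER_CUBIC),(0,0),2),cv2.COLOR_BGR2HSV).astype(int)
        m=cond(h).astype(np.uint8);_,l,s,c=cv2.connectedComponentsWithStats(m);i=1+np.argmax(s[1:,4]);return c[i]/up+[x0,y0],(s[i,:4]/up).round(1)
    c,s=blob((235,140,280,185),lambda h:h[...,2]<45); print(n,'bottle',c.round(1),s,(ray('wrist',c,.054,cal)*1000).round(1))
    c,s=blob((225,190,300,290),lambda h:(h[...,1]>150)); print(n,'tape',c.round(1),s,(ray('wrist',c,.086,cal)*1000).round(1))
    print(n,rect(im,cal,(225,190,300,290),.086,lambda h,s,v:s>150)[:3])
E
```

```text
w2 bottle [255.9 162.1] [10.5  7.8 20.8 29. ] [511.8 110.9  54. ]
w2 tape [255.3 238.2] [ 9.8 14.2 43.5 77.5] [517.2  26.   86. ]
w2 (array([518.8,  20.9]), array([50.5, 97.9]), 4.5)
w9 bottle [258.  165.5] [12.5 11.  20.8 29.2] [515.  111.3  54. ]
w9 tape [254.5 241.6] [ 9.  17.5 43.2 78. ] [517.1  26.   86. ]
w9 (array([518.4,  21.7]), array([50. , 96.4]), 4.2)
```

The tape carton is within 1 mm of where it stood and the bottle within about 3 mm. Everything is upright and the gripper is clear, so I'm handing in.

```bash
python3 - <<'E'
from plant import arm
print(arm.sign_off())
E
```

```text
the job is handed in; nothing more can be done
None
```

I handed the job in: the fuse carton lies centred on the cork pad and lined up with it, and the tape carton (within about 1 mm) and the bottle (about 3 mm off) are back upright in the rack, with nothing knocked over.

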